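# Lock the retaining post into the shaker platform

### The job

Take the retaining post out of its slanted stand, drop its T-shaped foot through the wide opening in the middle of the shaker platform's slot and slide it along to the end of the slot in front of the round jar. There turn it a quarter turn, so that its flat grip stands squarely across the slot, and let go with the post upright and its collar resting on the platform. Do not push about the jar, the sample box or the other things on the bench.

Things in the scene. Friction and masses are not known exactly. Their poses are not given: they have to be found in the camera images.
- post: Loose retaining post, about 0.38 kg, 146 mm long: steel, flat black plastic grip on top. Origin: centre of the underside of its collar (56 mm diameter, 12 mm thick); z up the stem (14 mm thick), x the long way of foot and grip; half a turn about z leaves it the same. Starts in the stand, collar on its sloping face, foot in the socket, z axis 32 degrees from vertical.
- post_grip (a point): Middle of the post's grip, 105 mm up its z axis from its origin; same axes as the post. The grip is a flat block 44 mm along x, 14 mm along y (pinch it across this), reaching from 80 to 126 mm above the collar's underside.
- post_foot (a point): Middle of the post's T-foot, 16 mm below its origin; same axes as the post. The foot is a steel bar 38 mm along x, 20 mm along y, 8 mm thick (12 to 20 mm below the collar's underside). A 12 mm thick round neck joins it to the collar.
- stand_face (a point): Centre of the sloping face (84 x 66 mm) of the fixed grey plastic stand, 75 mm above the bench, at its socket's mouth. Axes level: z up; the face, and the post in it, lean 0.56 rad toward -x. The socket is square to the face, 42 mm (up the slope) by 24 mm (sideways); the foot comes free after 20 mm along the post's own axis.
- shaker: Fixed white shaker with an aluminium platform. Origin on the bench under the middle of the T-slot; z up, y along the slot, x across. Platform top at z = 105 mm, from x = -90 to +140 and y = -145 to +145 mm. From the wide opening a 16 mm wide slot runs both ways along y to 88 mm from the middle. It never moves.
- window (a point): Middle of the slot's wide opening, at the platform's top; shaker's axes. Opening: 44 mm along y, 26 mm along x. The slot's lips are 8 mm thick; below is a channel 26 mm wide, floor 26 mm below the top, so the foot passes only lengthwise (its x along the slot). With the collar on the platform the foot has 4 mm of height to spare under the lips.
- end_left (a point): Where a post locks at the slot's +y end, 80 mm from the window, at the platform's top; shaker's axes. Here the channel widens to a hidden 48 mm square pocket in which the foot can turn either way; turned across, it cannot lift out or slide away (14 mm of play back along the slot). No stop or detent at the quarter turn, 2 mm of play across the slot.
- end_right (a point): The same at the slot's -y end, 80 mm from the window.
- jar: Round squat glass jar with a white cap, 76 mm in diameter, 60 mm high, standing loose on the platform about 80 mm to the +x side of one of the two slot ends (which one varies). Origin: centre of its underside. It stays where it is.
- sample_box: Square cardboard box with a white lid, 77 x 77 x 50 mm, standing loose on the platform by the other slot end in the same way. Origin: centre of its underside. Leave it alone.
- amber_bottle: Brown bottle on the bench, 80 mm in diameter, 170 mm high, loose. Origin: centre of its underside. Leave it alone.
- tip_box: Grey box with a clear lid on the bench, 122 x 87 x 72 mm, loose. Origin: centre of its underside. Leave it alone.
Not all that is in view belongs to the job. What is shaped like the post but blue is not meant.

How it is judged (in metres and radians):
On the way, in this order (a step that is already met when the one before it is completed fails the run):
1. the post's foot is dropped through the slot's wide opening, lengthwise (z of post in the frame of window between -0.004 and 0.007 m and x of post in the frame of window between -0.006 and 0.006 m and angle between post's own z axis and vertical below 0.12 rad and y of post in the frame of window between -0.012 and 0.012 m and angle between the x axis of post and the y axis of window, either way round below 0.3 rad), for 0.1 s.
2. the post has slid, foot still lengthwise, to the slot's end in front of the jar (z of post in the frame of window between -0.004 and 0.007 m and x of post in the frame of window between -0.006 and 0.006 m and angle between post's own z axis and vertical below 0.12 rad and (horizontal distance between post and end_left below 0.012 m or horizontal distance between post and end_right below 0.012 m) and horizontal distance between post and jar below 0.115 m and angle between the x axis of post and the y axis of window, either way round below 0.35 rad), for 0.1 s.
At the end, for the whole second after the job is handed in: The post stands at rest, released, within 12 mm of the slot end by the jar (115 mm from its axis at most), upright within 3 degrees, collar on the platform within 3 mm, grip square across the slot within 14 degrees; jar, boxes and bottle within 20 mm of their starts ((horizontal distance between post and end_left below 0.012 m or horizontal distance between post and end_right below 0.012 m) and horizontal distance between post and jar below 0.115 m and angle between the x axis of post and the x axis of window, either way round below 0.25 rad and angle between post's own z axis and vertical below 0.06 rad and z of post in the frame of window between -0.003 and 0.003 m and linear speed of post below 0.02 m/s and distance of each of jar, sample_box, amber_bottle, tip_box from where it was at the start of the episode below 0.02 m); the robot touches nothing.
It fails at once if a bystander is pushed more than 20 mm or tipped (distance of any of jar, sample_box, amber_bottle, tip_box from where it was at the start of the episode above 0.02 m or angle between any of jar, sample_box, amber_bottle, tip_box's own z axis and vertical above 0.35 rad).
It also fails if it takes over 54 s, if anything falls off the work surface, if the arm or the gripper's body presses on something with over 40 N, if the wrist force passes 120 N, or if a joint passes its speed limit or range.

### The arm

A 6-joint arm with a two-finger parallel gripper is mounted at the origin on the work surface. World frame = base frame: x ahead of the robot, y to its left, z up, the work surface at z = 0. Lengths are in m, angles in degrees, forces in N, time in s.
With the tool pointing down it reaches from about 0.3 to 0.75 m from the base axis. Payload 8.5 kg.
Tool frame: the origin (TCP) lies on the centre line of the jaws, within the pads' length; the fingertips stand 14 mm ahead of it and the grasp point (between the pads) lies 5 mm behind it; z points along the fingers, y is the direction in which the jaws open and shut (so a half turn about z gives the same grasp; the last joint's range is limited). The gripper opens to 85 mm and grips with 20 to 120 N. Pads are 22 mm wide; open, the fingers measure 114 mm over their backs; the gripper's body (76 mm by 85 mm) begins 54 mm behind the grasp point. The pads swing forward as they close: fully open they stand 13 mm farther back than shut.
Start: joints at [-85.846, 21.807, 74.336, -0, 83.858, -12.336], TCP at [0.156, -0.527, 0.209] pointing down, gripper open.
Joint ranges: [-178.18, 178.18], [-50.72, 133.34], [12.68, 142.11], [-81.47, 261.47], [9.98, 163.14], [-165.26, 165.26]. Speed limits (degrees/s): [136.94, 136.94, 180, 180, 180, 180].

### API

Orientations are given as a 3x3 rotation matrix whose columns are the frame's x, y, z axes.
In Python, from rig import env, optics, order, finder gives the robot as it stands.
- The arm moves only by the tool play_rows, never from a script. Its argument "commands" is a list of rows, each an object of numbers: "grip": the closure, from -1 (fully open) to 1 (shut); "x", "y", "z": the shift along the tool's x, y, z in m; "rx", "ry", "rz": the turn, a rotation vector about the tool's x, y, z in rad. A call has 1 to 12 rows; each row shifts and turns the commanded pose from where the row before left it, along the tool's axes as they then stand; what a row does not reach is not made up. A row lasts 1/8 s, in which the tool goes at most 62.5 mm and 10.7 degrees, less where a joint would pass 70% of its speed; a pose out of reach is approached as far as the arm can. A call is refused whole if a number of a shift passes 0.0625 or a number of a turn 0.188, either way. A call with a gripper value outside its range is refused whole. The fingers move at their own pace and stop on an object; "squeeze" is the grip in N (left out, the last holds). Time passes only in rows, so rows that do not move let the fingers close. It gives the time, the measured TCP pose, the force and the opening at its end, in the units of the state.
- env.observe(): the state, without advancing time (a new reading comes with each control period).
- optics.get_image(name): name is "scene" or "top" or "wrist"; returns a dict with "color" (420x560x3 uint8, blue, green, red), "range_z" (420x560 float32, m along the optical axis (not along the pixel's ray), 0 where there is no reading), "fov_y" (degrees; the focal length in pixels is half the picture's height over the tangent of half this angle, whatever the lens; pixels are square), "cx", "cy" (the principal point, pixels), "cam_to_world" (4x4, takes a point from camera to world coordinates). Camera axes: x right, y down, z forward; pixel columns grow to the right and rows downward; lengths in m; the calibration is good to about 2 mm. The wrist camera is an equidistant fisheye: a pixel r from the principal point sees the ray r / f radians off the axis. A picture is of the moment at which its call begins.
- order.close_job(): hands the job in, once; it reports no verdict.
Trained networks look in the newest picture that a camera, given by its name, has taken for a name from the list of things; names that differ only in an ending like _2 or _b are one class to them, and where a whole thing is asked for, a point or a joint stands for the part that bears it (a point fixed in the world has none). Each returns a list of dicts, best first, with "conf" (0 to 1); they miss things now and then, are a little off and sometimes report something else, mostly with a low value. They report only what shows in the picture. A call takes as long as a camera call. They do not tell look-alikes from the thing itself.
- finder.boxes_of(camera, thing): "point" ([x, y, z] in m, in world coordinates, good to about 4 mm: the middle of the surface that is visible of it).
The state is a dict: "time_s": time; "q": joint angles; "qvel": joint speeds; "joint_efforts": joint torques, N m; "position": TCP position; "tool_rot": TCP orientation; "ft_force": force on the tool from outside, world axes, zero at the start; "wrist_torque": the same for the moment, N m; "grip_width": finger opening in m.
Only numpy, scipy, OpenCV 4.12 (cv2) and the standard library are available. Lean on these libraries where they do the work, as an engineer would, in place of code of your own. Each camera call takes 0.05 s, during which the arm holds its last target.

## Working session

There is one attempt and no reset: what is moved stays moved. The work goes in short steps, Python scripts to look and compute and a tool call to move; the robot and the scene stay as the last step left them, time stands still between calls to the robot, and variables do not carry over. Pictures are saved under pics/ and viewed, and the job is handed in when it is done.

Besides the shell and the picture viewer there is one more tool, called after "Emit:" by a JSON object that holds its "method" and its "body". play_rows: Moves the arm, as the interface text tells. Its arguments: {"type":"object","properties":{"commands":{"type":"array"},"squeeze":{"type":"number"}},"required":["commands"]}

```bash
ls; mkdir -p pics
python3 - <<'E'
from rig import env,optics,order,finder
import cv2,numpy as np
s=env.observe()
print(s)
for n in ["scene","top"]:
    im=optics.get_image(n); cv2.imwrite(f"pics/{n}0.png",im["color"]); print(n,im["fov_y"],im["cx"],im["cy"],im["cam_to_world"])
    np.savez(f"pics/{n}0.npz",**im)
    for t in ["post","post_grip","shaker","window","jar","sample_box","amber_bottle","tip_box","stand_face"]:
        try: print(t,[(np.round(d["point"],3).tolist(),round(d["conf"],2)) for d in finder.boxes_of(n,t)])
        except Exception as e: print(t,e)
print(env.observe()["time_s"])
E
```

```text
pics
{'time_s': 0.0, 'q': array([-8.58478929e+01,  2.18417597e+01,  7.43858228e+01,  6.32058469e-05,
        8.38565613e+01, -1.23357660e+01]), 'qvel': array([ 0.06424663,  0.0890947 , -0.06192587, -0.01171874, -0.03707523,
       -0.07731531]), 'joint_efforts': array([ 2.34229119e-03, -4.48455083e+01, -2.31277514e+01, -7.17916078e-05,
        4.78759466e-03, -4.07681739e-05]), 'position': array([ 0.15607099, -0.52705332,  0.20799829]), 'tool_rot': array([[ 9.58879877e-01,  2.83812211e-01, -1.05238262e-04],
       [ 2.83812056e-01, -9.58878810e-01,  1.46480983e-03],
       [ 3.14820176e-04, -1.43444455e-03, -9.99998922e-01]]), 'ft_force': array([ 0.28992374, -0.71932839,  0.00769076]), 'wrist_torque': array([-0.00421165, -0.03442183, -0.04027588]), 'grip_width': 0.0855107309369713}
scene 47.52094288002947 271.24362115978215 203.20201075248892 [[-0.87469088  0.3552707  -0.32969471  1.03192652]
 [ 0.48454241  0.65724196 -0.57727953  0.86127473]
 [ 0.01159869 -0.66469221 -0.74702727  1.27392893]
 [ 0.          0.          0.          1.        ]]
post [([0.47, -0.342, 0.13], 0.73), ([0.
[... 531 characters left out ...]
65237756 [[-0.01525057 -0.97868482  0.204801    0.24628175]
 [-0.99987976  0.01435162 -0.00587412 -0.00386166]
 [ 0.00280968 -0.20486596 -0.97878601  1.38816602]
 [ 0.          0.          0.          1.        ]]
post [([0.482, -0.34, 0.096], 0.7), ([0.544, -0.519, 0.023], 0.64), ([0.528, 0.09, 0.104], 0.53)]
post_grip [([0.484, -0.343, 0.097], 0.93), ([0.544, -0.52, 0.02], 0.57)]
shaker [([0.525, 0.09, 0.105], 0.57)]
window [([0.529, 0.093, 0.103], 0.8)]
jar [([0.603, 0.02, 0.163], 0.76), ([0.392, 0.423, 0.069], 0.52)]
sample_box [([0.599, 0.186, 0.157], 0.84)]
amber_bottle [([0.661, -0.359, 0.115], 0.76)]
tip_box [([0.391, 0.42, 0.07], 0.87)]
stand_face [([0.511, -0.33, 0.042], 0.72)]
1.0
```

View pics/scene0.png

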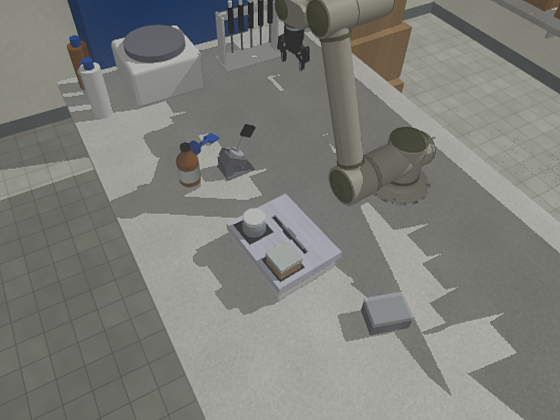

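View pics/top0.png

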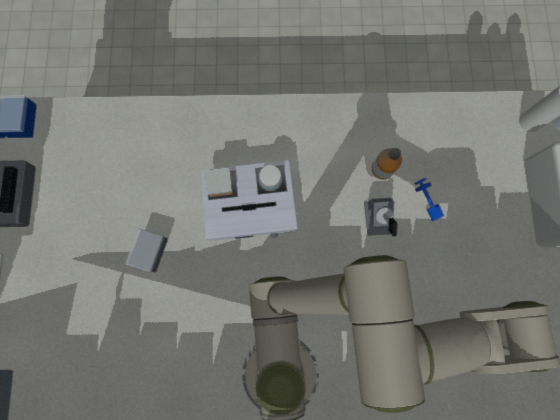

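The black grip in the stand is the post (scene (248,130), top (392,227)). The blue look-alike lies at scene (205,142), top (430,200). The two cameras disagree by about 25 mm, so I'm checking their calibration against the arm's own TCP and the bench.

```bash
cat > h.py <<'E'
import numpy as np,cv2
def f_of(im): return im["color"].shape[0]/2/np.tan(np.radians(float(im["fov_y"]))/2)
def cloud(im,fish=False):
    z=im["range_z"];h,w=z.shape;f=f_of(im)
    u,v=np.meshgrid(np.arange(w),np.arange(h)); x=(u-im["cx"])/1.;y=(v-im["cy"])/1.
    if fish:
        r=np.hypot(x,y);th=r/f;k=np.where(r>0,np.tan(th)/np.maximum(r,1e-9),1/f)
    else: k=1/f
    P=np.stack([x*k*z,y*k*z,z],-1)
    T=im["cam_to_world"];W=P@T[:3,:3].T+T[:3,3]
    W[z<=0]=np.nan
    return W
def proj(im,p,fish=False):
    T=im["cam_to_world"];c=(np.asarray(p)-T[:3,3])@T[:3,:3];f=f_of(im)
    if fish:
        r=np.hypot(c[0],c[1]);th=np.arctan2(r,c[2]);return im["cx"]+f*th*c[0]/r,im["cy"]+f*th*c[1]/r
    return im["cx"]+f*c[0]/c[2],im["cy"]+f*c[1]/c[2]
E
python3 - <<'E'
import numpy as np,cv2
from h import *
for n in ["scene","top"]:
    im=dict(np.load(f"pics/{n}0.npz")); print(n,proj(im,[0.156,-.527,.208]),proj(im,[0,0,0]))
    W=cloud(im)
    # bench plane
    m=(abs(W[...,2])<.02)&(W[...,0]>.2)&(W[...,0]<.8)&(abs(W[...,1])<.6)
    print(np.c_[W[m][:,0],W[m][:,1],np.ones(m.sum())].shape,np.linalg.lstsq(np.c_[W[m][:,:2],np.ones(m.sum())],W[m][:,2],rcond=None)[0])
    m=(abs(W[...,2]-.105)<.008)&(W[...,0]>.3)&(W[...,0]<.8)&(W[...,1]>-.15)&(W[...,1]<.35)
    c=W[m][:,:2].astype(np.float32);print("platform",cv2.minAreaRect(c),np.median(W[m][:,2]))
    # fingers
    m=(W[...,2]>.18)&(W[...,2]<.24)&(abs(W[...,0]-.156)<.12)&(abs(W[...,1]+.527)<.12); print("fingers",m.sum(),W[m].mean(0) if m.any() else 0)
    u,v=(293,50) if n=="scene" else (500,330)
    cv2.imwrite(f"pics/{n}_c.png",cv2.resize(im["color"][max(0,v-60):v+60,max(0,u-80):u+80],None,fx=4,fy=4))
E
```

```text
scene (np.float64(291.75683778543964), np.float64(72.94963612639671)) (np.float64(396.6983450803467), np.float64(180.29606442524653))
(42633, 3) [ 0.00047421  0.00014328 -0.00073747]
platform ((0.48137420415878296, 0.08966231346130371), (0.3791584074497223, 0.2962285578250885), 5.251667022705078) 0.10437002161287812
fingers 0 0
top (np.float64(468.4025624473806), np.float64(325.28529672692935)) (np.float64(280.06020766124504), np.float64(373.8056976896605))
(44061, 3) [ 1.93787403e-04 -7.31902440e-04  6.36099551e-05]
platform ((0.5523236393928528, 0.0956890881061554), (0.23147886991500854, 0.2909853458404541), 5.711184024810791) 0.10494578073901595
fingers 0 0
```

Run:
```python
from rig import env,optics
import cv2,numpy as np
im=optics.get_image("wrist");np.savez("pics/wrist0.npz",**im);cv2.imwrite("pics/wrist0.png",im["color"]);print({k:v for k,v in im.items() if k not in("color","range_z")},np.percentile(im["range_z"],[0,10,50,90]))
```

```text
{'fov_y': 65.70646984690485, 'cx': 279.7632172112096, 'cy': 209.41973220597788, 'cam_to_world': array([[ 2.83486896e-01, -9.07257093e-01, -3.10676272e-01,
         2.36487247e-01],
       [-9.58975899e-01, -2.68412997e-01, -9.12123255e-02,
        -5.03225249e-01],
       [-6.36520181e-04,  3.23788557e-01, -9.46129254e-01,
         3.73591931e-01],
       [ 0.00000000e+00,  0.00000000e+00,  0.00000000e+00,
         1.00000000e+00]])} [0.         0.08805089 0.36587226 0.45123047]
```

View pics/scene_c.png

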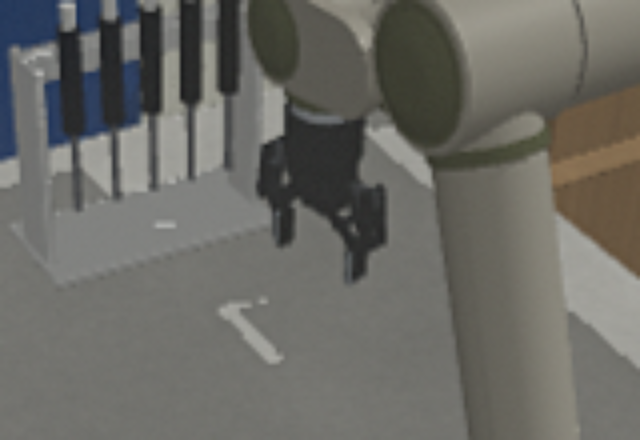

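View pics/wrist0.png

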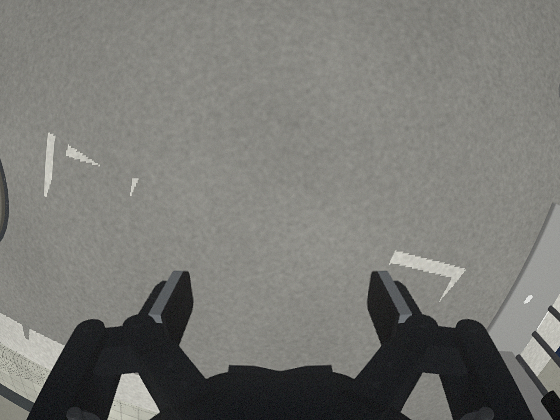

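Run:
```python
import numpy as np,cv2
from h import *
for n in ["scene","top"]:
    im=dict(np.load(f"pics/{n}0.npz")); W=cloud(im)
    m=(W[...,2]>.01)&(abs(W[...,0]-.5)<.12)&(abs(W[...,1]+.34)<.1)
    v,u=np.where(m);print(n,u.min(),u.max(),v.min(),v.max())
    for lo in np.arange(.01,.2,.015):
        k=m&(W[...,2]>lo)&(W[...,2]<lo+.015)
        dark=k&(im["color"].max(-1)<45)
        print(round(lo,3),k.sum(),np.round(np.nanmean(W[k],0),3) if k.any() else"",dark.sum(),np.round(W[dark].mean(0),3) if dark.any() else "")
    c0,c1=(200,110) if n=="scene" else (350,180)
    cv2.imwrite(f"pics/{n}_st.png",cv2.resize(im["color"][c1:c1+75,c0:c0+100],None,fx=8,fy=8,interpolation=cv2.INTER_CUBIC))
```

```text
scene 218 255 124 179
0.01 128 [ 0.512 -0.32   0.015] 0 
0.025 54 [ 0.538 -0.323  0.033] 0 
0.04 77 [ 0.522 -0.321  0.048] 0 
0.055 112 [ 0.527 -0.324  0.061] 0 
0.07 141 [ 0.522 -0.332  0.078] 0 
0.085 153 [ 0.524 -0.339  0.091] 0 
0.1 18 [ 0.488 -0.341  0.106] 0 
0.115 21 [ 0.473 -0.343  0.122] 0 
0.13 26 [ 0.456 -0.341  0.138] 2 [ 0.449 -0.342  0.142]
0.145 41 [ 0.452 -0.341  0.152] 7 [ 0.446 -0.342  0.151]
0.16 53 [ 0.447 -0.341  0.168] 9 [ 0.45  -0.345  0.168]
0.175 35 [ 0.447 -0.343  0.182] 7 [ 0.449 -0.347  0.184]
0.19 3 [ 0.452 -0.343  0.191] 1 [ 0.458 -0.341  0.191]
top 365 397 198 235
0.01 175 [ 0.483 -0.326  0.013] 1 [ 0.457 -0.373  0.017]
0.025 15 [ 0.522 -0.313  0.031] 0 
0.04 37 [ 0.494 -0.325  0.05 ] 0 
0.055 94 [ 0.505 -0.33   0.061] 0 
0.07 156 [ 0.508 -0.337  0.079] 0 
0.085 266 [ 0.52  -0.344  0.092] 0 
0.1 18 [ 0.496 -0.343  0.106] 0 
0.115 8 [ 0.474 -0.343  0.124] 0 
0.13 10 [ 0.457 -0.342  0.137] 3 [ 0.437 -0.342  0.142]
0.145 22 [ 0.45  -0.342  0.154] 19 [ 0.449 -0.342  0.153]
0.16 41 [ 0.442 -0.345  0.169] 35 [ 0.442 -0.344  0.169]
0.175 58 [ 0.441 -0.347  0.182] 48 [ 0.442 -0.346  0.182]
0.19 9 [ 0.449 -0.347  0.193] 8 [ 0.449 -0.346  0.193]
```

View pics/top_st.png

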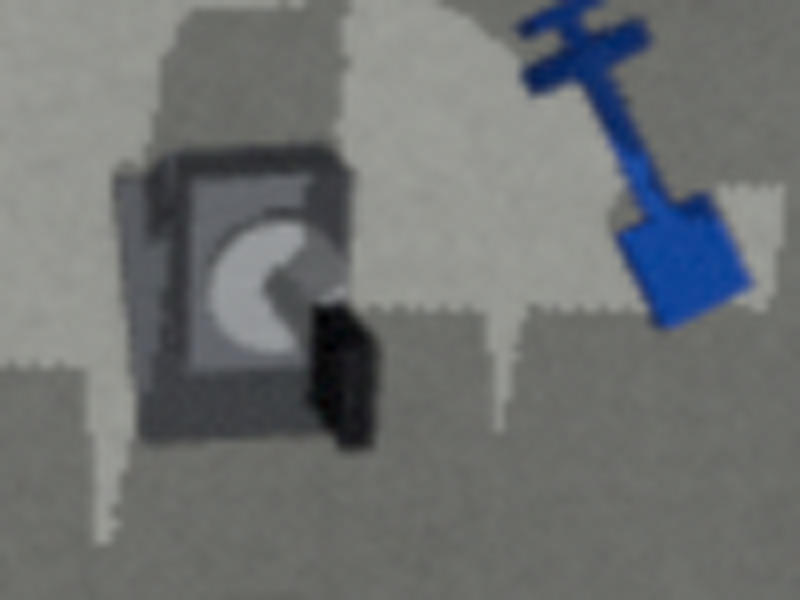

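View pics/scene_st.png

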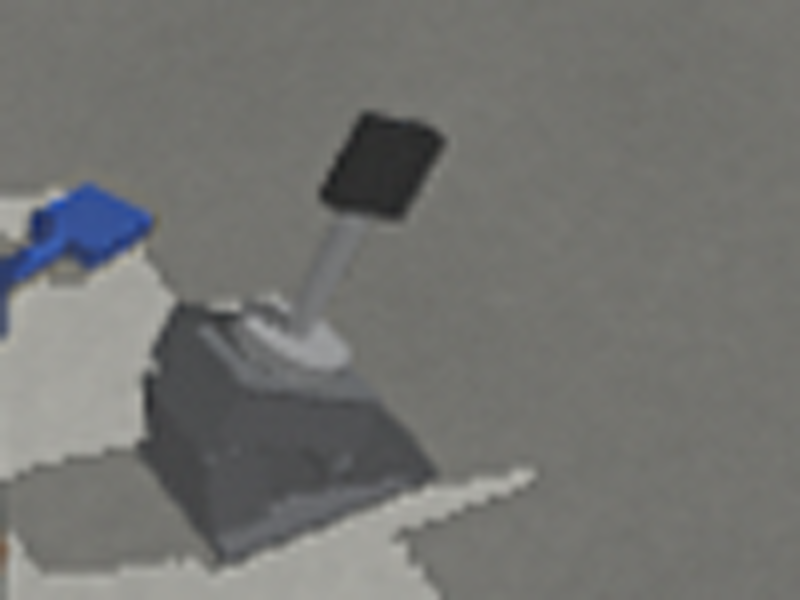

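Run:
```python
import numpy as np,cv2
from h import *
for n in ["scene","top"]:
    im=dict(np.load(f"pics/{n}0.npz")); W=cloud(im)
    for nm,z,x,y in [("jar",.165,.6,.03),("sbox",.155,.6,.19),("tip",.072,.4,.43),("bottle",.17,.67,-.35)]:
        m=(abs(W[...,2]-z)<.006)&(abs(W[...,0]-x)<.1)&(abs(W[...,1]-y)<.07)
        print(n,nm,m.sum(),np.round(cv2.minAreaRect(W[m][:,:2].astype(np.float32)),3) if 0 else (np.round((np.percentile(W[m],2,axis=0)+np.percentile(W[m],98,axis=0))/2,4)))
    m=(abs(W[...,2]-.105)<.006)&(abs(W[...,0]-.55)<.2)&(abs(W[...,1]-.1)<.2)
    m=cv2.morphologyEx(m.astype(np.uint8),cv2.MORPH_OPEN,np.ones((3,3)))
    k,l,st,_=cv2.connectedComponentsWithStats(m);i=1+np.argmax(st[1:,4])
    print("plat",cv2.minAreaRect(W[l==i][:,:2].astype(np.float32)))
```

```text
scene jar 287 [0.616  0.0265 0.1648]
scene sbox 620 [0.6035 0.1885 0.1543]
scene tip 1165 [0.4014 0.4361 0.0716]
scene bottle 64 [ 0.6795 -0.3682  0.1689]
plat ((0.5531004667282104, 0.09745821356773376), (0.23347808420658112, 0.2941441833972931), 5.729269504547119)
top jar 340 [0.6125 0.0226 0.1647]
top sbox 587 [0.6    0.1852 0.1548]
top tip 991 [0.397  0.4328 0.0717]
top bottle 98 [ 0.6775 -0.3708  0.1695]
plat ((0.5522326231002808, 0.09550993889570236), (0.2312380075454712, 0.2903648912906647), 5.685651779174805)
```

```bash
cat >> h.py <<'E'
from scipy.spatial.transform import Rotation as R
def plan(p0,R0,p1,R1,n=None,vmax=.055,wmax=.17):
    p0,R0,p1,R1=map(np.array,(p0,R0,p1,R1))
    rv=R.from_matrix(R0.T@R1).as_rotvec()
    n=n or int(np.ceil(max(np.linalg.norm(p1-p0)/vmax,np.linalg.norm(rv)/wmax,1)))
    d=(p1-p0)/n; Rc=R0.copy(); out=[]
    for i in range(n):
        s=Rc.T@d; out.append(dict(zip("x y z rx ry rz".split(),[float(a) for a in np.r_[np.round(s,4),np.round(rv/n,4)]])))
        Rc=Rc@R.from_rotvec(rv/n).as_matrix()
    return out
def tiltrot(yaw,tilt):
    """tool pose with post z leaning 'tilt' toward -(yaw dir); tool x horizontally along yaw"""
    c,s=np.cos(yaw),np.sin(yaw); f=np.array([c,s,0]);u=np.array([0,0,1.])
    x=f*np.cos(tilt)+u*np.sin(tilt); z=-(-f*np.sin(tilt)+u*np.cos(tilt)); y=np.cross(z,x)
    return np.c_[x,y,z]
E
python3 - <<'E'
from rig import env
from h import *
s=env.observe();print(s["position"],s["time_s"])
R1=tiltrot(np.radians(5.7),.56);G=np.array([.448,-.344,.164]);p1=G-R1[:,2]*.095
print(R1,p1)
for r in plan(s["position"],s["tool_rot"],p1,R1):print(r)
E
```

```text
[ 0.15612271 -0.52735792  0.20863185] 1.05
[[ 0.84306592  0.09931975  0.52855978]
 [ 0.08414917 -0.99505557  0.05275728]
 [ 0.5311862   0.         -0.84725511]] [ 0.39778682 -0.34901194  0.24448924]
{'x': 0.0471, 'y': -0.0171, 'z': -0.006, 'rx': -0.0088, 'ry': 0.0931, 'rz': 0.0306}
{'x': 0.0469, 'y': -0.0185, 'z': -0.0018, 'rx': -0.0088, 'ry': 0.0931, 'rz': 0.0306}
{'x': 0.0463, 'y': -0.0199, 'z': 0.0024, 'rx': -0.0088, 'ry': 0.0931, 'rz': 0.0306}
{'x': 0.0452, 'y': -0.0213, 'z': 0.0065, 'rx': -0.0088, 'ry': 0.0931, 'rz': 0.0306}
{'x': 0.0438, 'y': -0.0228, 'z': 0.0104, 'rx': -0.0088, 'ry': 0.0931, 'rz': 0.0306}
{'x': 0.0419, 'y': -0.0242, 'z': 0.0142, 'rx': -0.0088, 'ry': 0.0931, 'rz': 0.0306}
```

Emit:
{"method": "play_rows", "body": {"commands": [{"grip": -1, "x": 0.047, "y": -0.017, "z": -0.006, "rx": -0.009, "ry": 0.093, "rz": 0.031}, {"grip": -1, "x": 0.047, "y": -0.0185, "z": -0.002, "rx": -0.009, "ry": 0.093, "rz": 0.031}, {"grip": -1, "x": 0.046, "y": -0.02, "z": 0.0025, "rx": -0.009, "ry": 0.093, "rz": 0.031}, {"grip": -1, "x": 0.045, "y": -0.0215, "z": 0.0065, "rx": -0.009, "ry": 0.093, "rz": 0.031}, {"grip": -1, "x": 0.044, "y": -0.023, "z": 0.0105, "rx": -0.009, "ry": 0.093, "rz": 0.031}, {"grip": -1, "x": 0.042, "y": -0.024, "z": 0.014, "rx": -0.009, "ry": 0.093, "rz": 0.031}, {"grip": -1}, {"grip": -1}], "squeeze": 60}}

```text
invalid input at $.commands[6]: expected keys grip, x, y, z, rx, ry, rz
```

Run:
```python
from rig import env,optics,finder
from h import *
s=env.observe();print(s["time_s"],s["position"],s["tool_rot"],s["q"])
im=optics.get_image("wrist");np.savez("pics/wrist1.npz",**im);cv2.imwrite("pics/wrist1.png",im["color"])
for t in ["post_grip","stand_face"]: print(t,[(np.round(d["point"],3).tolist(),round(d["conf"],2)) for d in finder.boxes_of("wrist",t)])
W=cloud(im,True)
m=(W[...,2]>.01)&(abs(W[...,0]-.5)<.12)&(abs(W[...,1]+.34)<.1)
for lo in np.arange(.01,.2,.015):
        k=m&(W[...,2]>lo)&(W[...,2]<lo+.015); print(round(lo,3),k.sum(),np.round(np.nanmean(W[k],0),3) if k.any() else"")
print(proj(im,[.448,-.344,.164],True))
```

```text
1.05 [ 0.15612271 -0.52735792  0.20863185] [[ 9.58857829e-01  2.83886707e-01  2.58727275e-05]
 [ 2.83886708e-01 -9.58857829e-01 -3.00291625e-05]
 [ 1.62833873e-05  3.61386210e-05 -9.99999999e-01]] [-8.58454164e+01  2.18052087e+01  7.43364310e+01  1.36167333e-03
  8.38565369e+01 -1.23378754e+01]
post_grip []
stand_face []
0.01 0 
0.025 0 
0.04 0 
0.055 0 
0.07 0 
0.085 0 
0.1 0 
0.115 0 
0.13 0 
0.145 0 
0.16 0 
0.175 0 
0.19 0 
(np.float64(164.24551356237808), np.float64(-167.94828948542585))
```

View pics/wrist1.png

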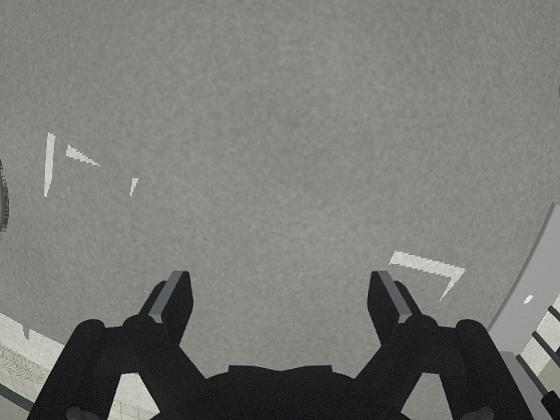

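All keys are required in every row.

Emit:
{"method": "play_rows", "body": {"commands": [{"grip": -1, "x": 0.047, "y": -0.017, "z": -0.006, "rx": -0.009, "ry": 0.093, "rz": 0.031}, {"grip": -1, "x": 0.047, "y": -0.0185, "z": -0.002, "rx": -0.009, "ry": 0.093, "rz": 0.031}, {"grip": -1, "x": 0.046, "y": -0.02, "z": 0.0025, "rx": -0.009, "ry": 0.093, "rz": 0.031}, {"grip": -1, "x": 0.045, "y": -0.0215, "z": 0.0065, "rx": -0.009, "ry": 0.093, "rz": 0.031}, {"grip": -1, "x": 0.044, "y": -0.023, "z": 0.0105, "rx": -0.009, "ry": 0.093, "rz": 0.031}, {"grip": -1, "x": 0.042, "y": -0.024, "z": 0.014, "rx": -0.009, "ry": 0.093, "rz": 0.031}, {"grip": -1, "x": 0, "y": 0, "z": 0, "rx": 0, "ry": 0, "rz": 0}, {"grip": -1, "x": 0, "y": 0, "z": 0, "rx": 0, "ry": 0, "rz": 0}], "squeeze": 60}}

```text
time_s: 2.2
position: [0.3975, -0.3496, 0.2448]
tool_rot: [[0.844, 0.097, 0.528], [0.083, -0.995, 0.05], [0.53, 0.001, -0.848]]
ft_force: [-0.3, 0.2, 0.3]
grip_width: 0.0851
```

Run:
```python
from rig import env,optics,finder
from h import *
s=env.observe();print(s["time_s"],s["position"],s["tool_rot"],s["q"])
im=optics.get_image("wrist");np.savez("pics/wrist1.npz",**im);cv2.imwrite("pics/wrist1.png",im["color"])
for t in ["post_grip","stand_face"]: print(t,[(np.round(d["point"],3).tolist(),round(d["conf"],2)) for d in finder.boxes_of("wrist",t)])
W=cloud(im,True)
m=(W[...,2]>.01)&(abs(W[...,0]-.5)<.12)&(abs(W[...,1]+.34)<.1)
for lo in np.arange(.01,.2,.015):
        k=m&(W[...,2]>lo)&(W[...,2]<lo+.015); print(round(lo,3),k.sum(),np.round(np.nanmean(W[k],0),3) if k.any() else"")
print(proj(im,[.448,-.344,.164],True))
```

```text
2.2 [ 0.39750261 -0.34957372  0.24483748] [[ 0.84380727  0.09674899  0.52785313]
 [ 0.08273642 -0.99530791  0.0501682 ]
 [ 0.53023012  0.00134038 -0.84785272]] [-70.98476003  11.15548083  91.01588935  32.70897795  72.51160204
   4.84122054]
post_grip [([0.482, -0.346, 0.099], 0.96), ([0.545, -0.518, 0.021], 0.92)]
stand_face [([0.538, -0.026, 0.109], 0.7), ([0.491, -0.346, 0.057], 0.67)]
0.01 510 [ 0.475 -0.344  0.011]
0.025 0 
0.04 151 [ 0.469 -0.346  0.054]
0.055 523 [ 0.484 -0.346  0.061]
0.07 955 [ 0.5   -0.346  0.079]
0.085 2012 [ 0.52  -0.344  0.091]
0.1 0 
0.115 0 
0.13 0 
0.145 26 [ 0.474 -0.346  0.157]
0.16 317 [ 0.433 -0.348  0.171]
0.175 711 [ 0.44  -0.348  0.183]
0.19 86 [ 0.451 -0.348  0.191]
(np.float64(279.51090322799934), np.float64(203.02758206624125))
```

View pics/wrist1.png

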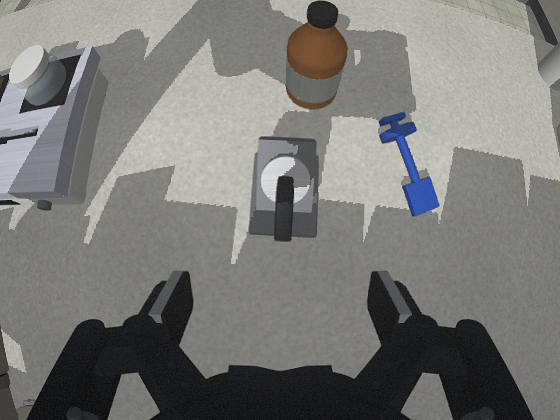

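The picture shows the black grip at (284,208) over the stand's collar. The blue one lies apart at (410,165). Next I'm fitting the grip's top face.

Run:
```python
from h import *
im=dict(np.load("pics/wrist1.npz"));W=cloud(im,True)
m=(W[...,2]>.15)&(abs(W[...,0]-.45)<.05)&(abs(W[...,1]+.345)<.03)
P=W[m];R1=np.array([[0.84380727,0.09674899,0.52785313],[0.08273642,-0.99530791,0.0501682],[0.53023012,0.00134038,-0.84785272]])
Q=(P-[0.39750261,-0.34957372,0.24483748])@R1
print(len(P),np.percentile(Q,[1,10,50,90,99],axis=0).round(4))
top=Q[Q[:,2]<np.percentile(Q[:,2],50)+.003]
print("rect",cv2.minAreaRect(top[:,:2].astype(np.float32)),top[:,2].mean())
A=np.c_[top[:,:2],np.ones(len(top))];print("plane",np.linalg.lstsq(A,top[:,2],rcond=None)[0])
# collar
for lo,hi in[(.0,.3)]:
  c=im["color"].astype(int).min(-1)
  m=(c>150)&(W[...,2]>.07)&(W[...,2]<.12)&(abs(W[...,0]-.5)<.06)&(abs(W[...,1]+.345)<.04)
  C=(W[m]-[0.39750261,-0.34957372,0.24483748])@R1;print("collar",len(C),cv2.minEnclosingCircle(C[:,:2].astype(np.float32)),np.median(C[:,2]))
```

```text
1140 [[-0.0245 -0.0052  0.0726]
 [-0.019  -0.0034  0.0732]
 [ 0.0026  0.0027  0.0743]
 [ 0.0182  0.0081  0.0931]
 [ 0.0187  0.0098  0.1147]]
rect ((-0.0033995267003774643, 0.00213846517726779), (0.04406910017132759, 0.013985482975840569), 2.5993287563323975) 0.07409591500519945
plane [ 0.00021971 -0.02128828  0.07414243]
collar 948 ((0.006069762632250786, -0.0037762236315757036), 0.0401194728910923) 0.1880707504803249
```

Emit:
{"method": "play_rows", "body": {"commands": [{"grip": -1, "x": -0.0034, "y": 0.0021, "z": 0, "rx": 0, "ry": 0, "rz": 0.045}, {"grip": -1, "x": 0, "y": 0, "z": 0.035, "rx": 0, "ry": 0, "rz": 0}, {"grip": -1, "x": 0, "y": 0, "z": 0.035, "rx": 0, "ry": 0, "rz": 0}, {"grip": -1, "x": 0, "y": 0, "z": 0.03, "rx": 0, "ry": 0, "rz": 0}, {"grip": -1, "x": 0, "y": 0, "z": 0, "rx": 0, "ry": 0, "rz": 0}, {"grip": 1, "x": 0, "y": 0, "z": 0, "rx": 0, "ry": 0, "rz": 0}, {"grip": 1, "x": 0, "y": 0, "z": 0, "rx": 0, "ry": 0, "rz": 0}, {"grip": 1, "x": 0, "y": 0, "z": 0, "rx": 0, "ry": 0, "rz": 0}, {"grip": 1, "x": 0, "y": 0, "z": 0, "rx": 0, "ry": 0, "rz": 0}, {"grip": 1, "x": 0, "y": 0, "z": 0, "rx": 0, "ry": 0, "rz": 0}, {"grip": 1, "x": 0, "y": 0, "z": 0, "rx": 0, "ry": 0, "rz": 0}], "squeeze": 60}}

```text
time_s: 3.72
position: [0.448, -0.347, 0.1589]
tool_rot: [[0.847, 0.058, 0.529], [0.038, -0.998, 0.049], [0.531, -0.022, -0.847]]
ft_force: [-3.3, -1.8, 6.0]
grip_width: 0.011
```

Run:
```python
from rig import env,optics
from h import *
s=env.observe();print({k:np.round(v,4) for k,v in s.items()})
im=optics.get_image("wrist");cv2.imwrite("pics/wrist2.png",im["color"]);np.savez("pics/wrist2.npz",**im)
```

```text
{'time_s': np.float64(3.725), 'q': array([-64.7828,  19.4248,  95.3224,  35.7707,  58.7314,   4.9891]), 'qvel': array([0.0007, 0.0066, 0.0955, 0.0194, 0.0357, 0.0182]), 'joint_efforts': array([ 1.90550e+00, -3.59014e+01, -1.76108e+01,  1.35130e+00,
        2.05400e-01,  1.13000e-02]), 'position': array([ 0.448 , -0.347 ,  0.1589]), 'tool_rot': array([[ 0.8465,  0.0579,  0.5292],
       [ 0.0376, -0.9981,  0.0491],
       [ 0.531 , -0.0216, -0.8471]]), 'ft_force': array([-3.2825, -1.7553,  6.0419]), 'wrist_torque': array([-0.1771,  0.3168, -0.0766]), 'grip_width': np.float64(0.011)}
```

View pics/wrist2.png

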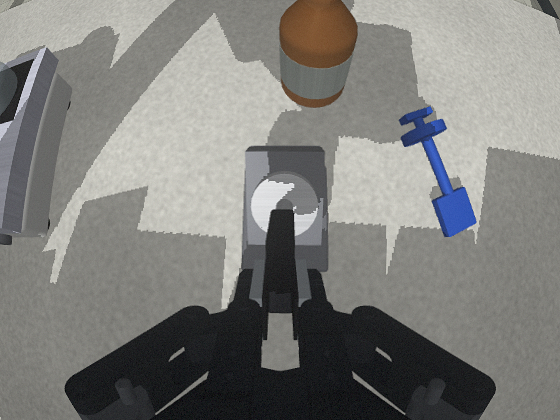

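Emit:
{"method": "play_rows", "body": {"commands": [{"grip": 1, "x": 0, "y": 0, "z": -0.006, "rx": 0, "ry": 0, "rz": 0}, {"grip": 1, "x": 0, "y": 0, "z": -0.01, "rx": 0, "ry": 0, "rz": 0}, {"grip": 1, "x": 0, "y": 0, "z": -0.012, "rx": 0, "ry": 0, "rz": 0}, {"grip": 1, "x": 0, "y": 0, "z": -0.02, "rx": 0, "ry": 0, "rz": 0}, {"grip": 1, "x": 0, "y": 0, "z": -0.03, "rx": 0, "ry": 0, "rz": 0}, {"grip": 1, "x": 0, "y": 0, "z": -0.03, "rx": 0, "ry": 0, "rz": 0}, {"grip": 1, "x": 0, "y": 0, "z": 0, "rx": 0, "ry": 0, "rz": 0}, {"grip": 1, "x": 0, "y": 0, "z": 0, "rx": 0, "ry": 0, "rz": 0}], "squeeze": 80}}

```text
time_s: 4.78
position: [0.3907, -0.3514, 0.2488]
tool_rot: [[0.847, 0.058, 0.528], [0.036, -0.998, 0.052], [0.53, -0.025, -0.848]]
ft_force: [0.6, 0.4, -5.0]
grip_width: 0.0104
```

Run:
```python
from rig import env,optics
from h import *
s=env.observe();print({k:np.round(v,4) for k,v in s.items()})
im=optics.get_image("wrist");cv2.imwrite("pics/wrist3.png",im["color"]);np.savez("pics/wrist3.npz",**im)
```

```text
{'time_s': np.float64(4.775), 'q': array([-71.9498,  10.7545,  90.8388,  32.6672,  73.6116,   7.0004]), 'qvel': array([ 0.471 ,  0.8901,  0.3007,  0.0526,  0.1193, -0.0351]), 'joint_efforts': array([-3.67900e-01, -3.65692e+01, -2.47446e+01,  2.33050e+00,
       -2.27100e-01, -6.20000e-03]), 'position': array([ 0.3907, -0.3514,  0.2488]), 'tool_rot': array([[ 0.8474,  0.0583,  0.5277],
       [ 0.0363, -0.998 ,  0.052 ],
       [ 0.5297, -0.0249, -0.8478]]), 'ft_force': array([ 0.5575,  0.4245, -4.9938]), 'wrist_torque': array([-0.0588,  0.9507, -0.0306]), 'grip_width': np.float64(0.0104)}
```

View pics/wrist3.png

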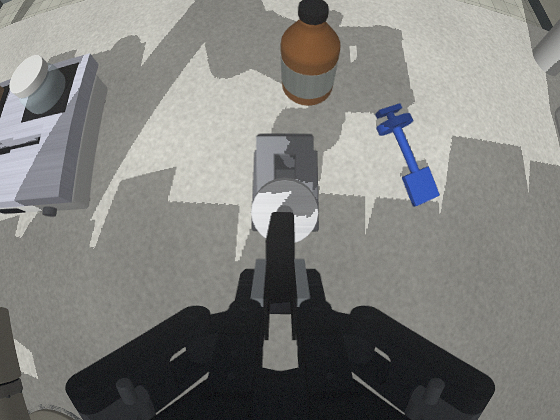

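Run:
```python
from rig import env
from h import *
s=env.observe();p,T=s["position"],s["tool_rot"]
im=dict(np.load("pics/wrist3.npz"));W=cloud(im,True);Q=(W-p)@T
m=(Q[...,2]>.07)&(Q[...,2]<.1)&(abs(Q[...,0])<.05)&(abs(Q[...,1])<.04)
C=Q[m];print("collar",len(C),np.percentile(C,[1,50,99],axis=0).round(4),cv2.minEnclosingCircle(C[:,:2].astype(np.float32)))
A=np.c_[C[:,:2],np.ones(len(C))];print(np.linalg.lstsq(A,C[:,2],rcond=None)[0])
m=(Q[...,2]>-.04)&(Q[...,2]<-.015)&(abs(Q[...,0])<.03)&(abs(Q[...,1])<.012)
C=Q[m];print("grip top",len(C),np.percentile(C,[1,50,99],axis=0).round(4))
R1=tiltrot(np.radians(95.7),0)
for r in plan(p,T,[.5276,.0938,.315],R1,12):print(r)
```

```text
collar 2703 [[-0.028  -0.0232  0.0772]
 [ 0.0012  0.0055  0.0882]
 [ 0.0211  0.0294  0.0969]] ((-0.0059348647482693195, 0.003239608835428953), 0.02811277285218239)
[ 0.07377091 -0.02755917  0.08824286]
grip top 2388 [[-0.021  -0.0111 -0.0395]
 [ 0.0104 -0.0003 -0.0259]
 [ 0.0211  0.0107 -0.0164]]
{'x': 0.0139, 'y': -0.0365, 'z': 0.0033, 'rx': 0.0358, 'ry': -0.0376, 'rz': -0.131}
{'x': 0.0187, 'y': -0.0342, 'z': 0.0039, 'rx': 0.0358, 'ry': -0.0376, 'rz': -0.131}
{'x': 0.0232, 'y': -0.0313, 'z': 0.0043, 'rx': 0.0358, 'ry': -0.0376, 'rz': -0.131}
{'x': 0.0272, 'y': -0.0278, 'z': 0.0044, 'rx': 0.0358, 'ry': -0.0376, 'rz': -0.131}
{'x': 0.0308, 'y': -0.0239, 'z': 0.0043, 'rx': 0.0358, 'ry': -0.0376, 'rz': -0.131}
{'x': 0.0338, 'y': -0.0195, 'z': 0.0038, 'rx': 0.0358, 'ry': -0.0376, 'rz': -0.131}
{'x': 0.0362, 'y': -0.0148, 'z': 0.0031, 'rx': 0.0358, 'ry': -0.0376, 'rz': -0.131}
{'x': 0.0379, 'y': -0.0098, 'z': 0.0022, 'rx': 0.0358, 'ry': -0.0376, 'rz': -0.131}
{'x': 0.0389, 'y': -0.0047, 'z': 0.001, 'rx': 0.0358, 'ry': -0.0376, 'rz': -0.131}
{'x': 0.0392, 'y': 0.0004, 'z': -0.0004, 'rx': 0.0358, 'ry': -0.0376, 'rz': -0.131}
{'x': 0.0388, 'y': 0.0055, 'z': -0.002, 'rx': 0.0358, 'ry': -0.0376, 'rz': -0.131}
{'x': 0.0376, 'y': 0.0104, 'z': -0.0037, 'rx': 0.0358, 'ry': -0.0376, 'rz': -0.131}
```

Run:
```python
from rig import env
from h import *
s=env.observe();p,T=s["position"],s["tool_rot"]
R1=tiltrot(np.radians(95.7),0)@R.from_rotvec([0,.07,0]).as_matrix()
for r in plan(p,T,[.5276,.0938,.315],R1,12):print(r)
```

```text
{'x': 0.0139, 'y': -0.0365, 'z': 0.0033, 'rx': 0.0403, 'ry': -0.0331, 'rz': -0.1294}
{'x': 0.0186, 'y': -0.0342, 'z': 0.0042, 'rx': 0.0403, 'ry': -0.0331, 'rz': -0.1294}
{'x': 0.023, 'y': -0.0313, 'z': 0.0048, 'rx': 0.0403, 'ry': -0.0331, 'rz': -0.1294}
{'x': 0.027, 'y': -0.0279, 'z': 0.0052, 'rx': 0.0403, 'ry': -0.0331, 'rz': -0.1294}
{'x': 0.0306, 'y': -0.024, 'z': 0.0052, 'rx': 0.0403, 'ry': -0.0331, 'rz': -0.1294}
{'x': 0.0336, 'y': -0.0196, 'z': 0.0051, 'rx': 0.0403, 'ry': -0.0331, 'rz': -0.1294}
{'x': 0.036, 'y': -0.0149, 'z': 0.0046, 'rx': 0.0403, 'ry': -0.0331, 'rz': -0.1294}
{'x': 0.0377, 'y': -0.0099, 'z': 0.0039, 'rx': 0.0403, 'ry': -0.0331, 'rz': -0.1294}
{'x': 0.0388, 'y': -0.0049, 'z': 0.0029, 'rx': 0.0403, 'ry': -0.0331, 'rz': -0.1294}
{'x': 0.0392, 'y': 0.0003, 'z': 0.0017, 'rx': 0.0403, 'ry': -0.0331, 'rz': -0.1294}
{'x': 0.0388, 'y': 0.0054, 'z': 0.0003, 'rx': 0.0403, 'ry': -0.0331, 'rz': -0.1294}
{'x': 0.0378, 'y': 0.0103, 'z': -0.0013, 'rx': 0.0403, 'ry': -0.0331, 'rz': -0.1294}
```

Emit:
{"method": "play_rows", "body": {"commands": [{"grip": 1, "x": 0.014, "y": -0.0365, "z": 0.0033, "rx": 0.04, "ry": -0.033, "rz": -0.13}, {"grip": 1, "x": 0.0186, "y": -0.034, "z": 0.004, "rx": 0.04, "ry": -0.033, "rz": -0.13}, {"grip": 1, "x": 0.023, "y": -0.031, "z": 0.005, "rx": 0.04, "ry": -0.033, "rz": -0.13}, {"grip": 1, "x": 0.027, "y": -0.028, "z": 0.005, "rx": 0.04, "ry": -0.033, "rz": -0.13}, {"grip": 1, "x": 0.0305, "y": -0.024, "z": 0.005, "rx": 0.04, "ry": -0.033, "rz": -0.13}, {"grip": 1, "x": 0.0335, "y": -0.0195, "z": 0.005, "rx": 0.04, "ry": -0.033, "rz": -0.13}, {"grip": 1, "x": 0.036, "y": -0.015, "z": 0.0045, "rx": 0.04, "ry": -0.033, "rz": -0.13}, {"grip": 1, "x": 0.038, "y": -0.01, "z": 0.004, "rx": 0.04, "ry": -0.033, "rz": -0.13}, {"grip": 1, "x": 0.039, "y": -0.005, "z": 0.003, "rx": 0.04, "ry": -0.033, "rz": -0.13}, {"grip": 1, "x": 0.039, "y": 0, "z": 0.0015, "rx": 0.04, "ry": -0.033, "rz": -0.13}, {"grip": 1, "x": 0.039, "y": 0.0055, "z": 0, "rx": 0.04, "ry": -0.033, "rz": -0.13}, {"grip": 1, "x": 0.038, "y": 0.0105, "z": -0.0015, "rx": 0.04, "ry": -0.033, "rz": -0.13}]}}

```text
time_s: 6.32
position: [0.5265, 0.0961, 0.3147]
tool_rot: [[-0.11, 0.994, -0.005], [0.992, 0.11, 0.065], [0.065, 0.002, -0.998]]
ft_force: [0.6, -0.3, -3.8]
grip_width: 0.0104
```

Emit:
{"method": "play_rows", "body": {"commands": [{"grip": 1, "x": 0, "y": 0, "z": 0, "rx": 0, "ry": 0, "rz": 0}, {"grip": 1, "x": 0, "y": 0, "z": 0, "rx": 0, "ry": 0, "rz": 0}, {"grip": 1, "x": 0, "y": 0, "z": 0, "rx": 0, "ry": 0, "rz": 0}]}}

```text
time_s: 6.7
position: [0.5261, 0.0934, 0.3153]
tool_rot: [[-0.104, 0.995, -0.003], [0.992, 0.104, 0.065], [0.065, 0.004, -0.998]]
ft_force: [0.4, -0.5, -5.3]
grip_width: 0.0102
```

```bash
cat > look.py <<'E'
import sys
from rig import env,optics
from h import *
n=sys.argv[1]
s=env.observe();p,T=s["position"],s["tool_rot"];print({k:np.round(v,4).tolist() for k,v in s.items() if k not in("qvel","joint_efforts")})
for c in sys.argv[2:] or ["wrist"]:
    im=optics.get_image(c);cv2.imwrite(f"pics/{c}{n}.png",im["color"]);np.savez(f"pics/{c}{n}.npz",**im,p=p,T=T)
E
python3 look.py 4 wrist top
python3 - <<'E'
from h import *
im=dict(np.load("pics/wrist4.npz"));W=cloud(im,True);p,T=im["p"],im["T"];Q=(W-p)@T
m=(Q[...,2]>.07)&(Q[...,2]<.1)&(abs(Q[...,0])<.05)&(abs(Q[...,1])<.04)
C=Q[m];print("collar",len(C),cv2.minEnclosingCircle(C[:,:2].astype(np.float32)),np.median(C[:,2]))
A=np.c_[C[:,:2],np.ones(len(C))];print(np.linalg.lstsq(A,C[:,2],rcond=None)[0])
c=W[m];print("world",cv2.minEnclosingCircle(c[:,:2].astype(np.float32)),np.linalg.lstsq(np.c_[c[:,:2]-c[:,:2].mean(0),np.ones(len(c))],c[:,2],rcond=None)[0])
E
```

```text
{'time_s': 6.7, 'q': [-4.6298, 16.9656, 64.3569, 3.7522, 99.1156, -10.0136], 'position': [0.5261, 0.0934, 0.3153], 'tool_rot': [[-0.1038, 0.9946, -0.0027], [0.9925, 0.1038, 0.065], [0.065, 0.0041, -0.9979]], 'ft_force': [0.4404, -0.5432, -5.2938], 'wrist_torque': [-0.1697, 0.0961, -0.0784], 'grip_width': 0.0102}
collar 2805 ((-0.0005910632899031043, 0.003988904412835836), 0.028141861781477928) 0.0883518345605339
[ 0.03588631 -0.02732235  0.0881886 ]
world ((0.5298515558242798, 0.09940961748361588), 0.028255563229322433) [0.02820891 0.02951541 0.22761789]
```

View pics/wrist4.png

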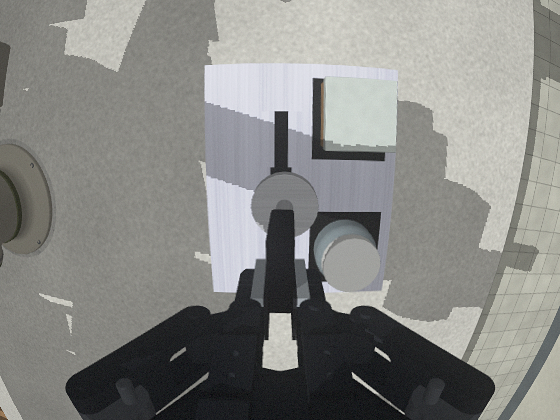

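View pics/top4.png

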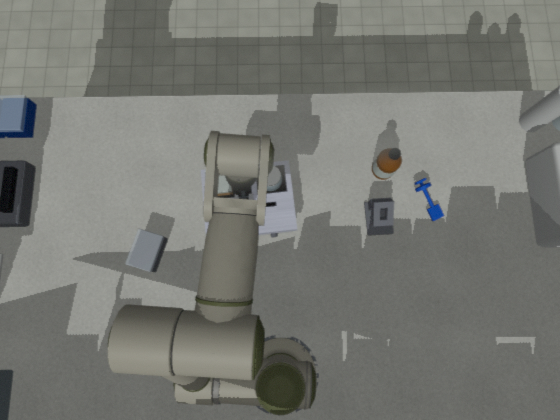

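```bash
cat > meas.py <<'E'
import sys
from h import *
im=dict(np.load(f"pics/wrist{sys.argv[1]}.npz"));W=cloud(im,True);p,T=im["p"],im["T"];Q=(W-p)@T
def pl(P): return np.linalg.lstsq(np.c_[P[:,:2]-P[:,:2].mean(0),np.ones(len(P))],P[:,2],rcond=None)[0].round(4)
m=(Q[...,2]>.07)&(Q[...,2]<.1)&(abs(Q[...,0])<.05)&(abs(Q[...,1])<.04)
c=W[m];cc=cv2.minEnclosingCircle(c[:,:2].astype(np.float32));print("collar world",np.round(cc[0],4),cc[1],pl(c))
m=(abs(W[...,2]-.105)<.012)&(abs(W[...,0]-.55)<.2)&(abs(W[...,1]-.1)<.2)
m&=im["color"].min(-1)>90
m=cv2.morphologyEx(m.astype(np.uint8),cv2.MORPH_OPEN,np.ones((3,3)))
k,l,st,_=cv2.connectedComponentsWithStats(m);i=1+np.argmax(st[1:,4]);P=W[l==i];print("plat",len(P),pl(P),cv2.minAreaRect(P[:,:2].astype(np.float32)))
b=W[(abs(W[...,2])<.02)&(abs(W[...,0]-.5)<.3)&(abs(W[...,1]-.1)<.3)];print("bench",pl(b))
# slot: points in slot below platform, in approx shaker frame
y=np.radians(5.7);ex=np.array([np.cos(y),np.sin(y)]);ey=np.array([-ex[1],ex[0]]);o=np.array([.5276,.0938])
S=np.stack([(W[...,:2]-o)@ex,(W[...,:2]-o)@ey,W[...,2]],-1)
dk=(im["color"].max(-1)<70)&(abs(S[...,0])<.03)&(abs(S[...,1])<.1)&(W[...,2]<.15)&(W[...,2]>.05)
# use pixel rays intersect plane z=.105 for slot dark pixels
f=f_of(im);h,w=dk.shape;u,v=np.meshgrid(np.arange(w),np.arange(h));x=u-im["cx"];yy=v-im["cy"];r=np.hypot(x,yy);th=r/f
d=np.stack([np.sin(th)*x/np.maximum(r,1e-9),np.sin(th)*yy/np.maximum(r,1e-9),np.cos(th)],-1)@im["cam_to_world"][:3,:3].T
zp=float(pl(P)[2]) if len(sys.argv)<3 else float(sys.argv[2])
t=(zp-im["cam_to_world"][2,3])/d[...,2];X=im["cam_to_world"][:3,3]+d*t[...,None]
Y=np.stack([(X[...,:2]-o)@ex,(X[...,:2]-o)@ey],-1)
dk=(im["color"].max(-1)<75)&(abs(Y[...,0])<.03)&(abs(Y[...,1])<.1)
for lo in np.arange(-.1,.1,.008):
    k=dk&(Y[...,1]>=lo)&(Y[...,1]<lo+.008)
    if k.sum()>5: print(round(lo+.004,3),k.sum(),np.percentile(Y[k][:,0],[2,98]).round(4),"mid",np.percentile(Y[k][:,0],[2,98]).mean().round(4))
k=dk&(abs(Y[...,0])<.007);print("slot y range",np.percentile(Y[k][:,1],[0,0.5,99.5,100]).round(4))
print("collar in shaker frame",((np.array(cc[0])-o)@ex).round(4),((np.array(cc[0])-o)@ey).round(4))
E
python3 meas.py 4
```

```text
collar world [0.5299 0.0994] 0.028255563229322433 [0.0282 0.0295 0.2276]
plat 21916 [0.0003 0.0006 0.1046] ((0.5529685020446777, 0.09612379968166351), (0.23146286606788635, 0.2903386354446411), 5.686610221862793)
bench [ 0.0003  0.0007 -0.0004]
-0.096 156 [-0.0163  0.0169] mid 0.0003
-0.088 162 [-0.0162  0.0168] mid 0.0003
-0.08 166 [-0.0161  0.0167] mid 0.0003
-0.072 172 [-0.0173  0.0177] mid 0.0002
-0.064 163 [-0.0157  0.0164] mid 0.0004
-0.056 160 [-0.0146  0.0173] mid 0.0013
-0.048 149 [-0.0134  0.0161] mid 0.0014
-0.04 159 [-0.0121  0.016 ] mid 0.0019
-0.032 102 [-0.0096  0.0159] mid 0.0031
0.016 70 [-0.0108  0.0117] mid 0.0004
0.024 95 [-0.0085  0.0094] mid 0.0004
0.032 86 [-0.0061  0.0072] mid 0.0006
0.04 77 [-0.0061  0.008 ] mid 0.0009
0.048 91 [-0.0061  0.0079] mid 0.0009
0.056 91 [-0.0061  0.0079] mid 0.0009
0.064 91 [-0.0061  0.0078] mid 0.0008
0.072 91 [-0.0062  0.0077] mid 0.0008
0.08 91 [-0.0062  0.0077] mid 0.0008
0.088 26 [-0.0062  0.0077] mid 0.0007
slot y range [-0.1    -0.1     0.0862  0.0863]
collar in shaker frame 0.0028 0.0054
```

```bash
cat > goto.py <<'E'
# usage: n  sx sy zc  [yaw]  -> rows to bring post origin to shaker-frame xy, height zc over platform, upright, using measured collar in pics/wrist n
import sys
from rig import env
from h import *
im=dict(np.load(f"pics/wrist{sys.argv[1]}.npz"));W=cloud(im,True);p,T=im["p"],im["T"];Q=(W-p)@T
m=(Q[...,2]>.07)&(Q[...,2]<.1)&(abs(Q[...,0])<.05)&(abs(Q[...,1])<.04);C=Q[m]
cc=np.array(cv2.minEnclosingCircle(C[:,:2].astype(np.float32))[0]);a,b,c0=np.linalg.lstsq(np.c_[C[:,:2],np.ones(len(C))],C[:,2],rcond=None)[0]
dn=np.array([-a,-b,1]);dn/=np.linalg.norm(dn) # post -z in tool
org=np.r_[cc,a*cc[0]+b*cc[1]+c0]+dn*.012
y=np.radians(5.69);ex=np.array([np.cos(y),np.sin(y),0]);ey=np.array([-ex[1],ex[0],0]);o=np.array([.5276,.0938,.1048])+ex*.0007-ey*.0005
s=env.observe();p,T=s["position"],s["tool_rot"]
now=p+T@org;print("post now (shaker)",(now-o)@ex,(now-o)@ey,(now-o)[2],"down",T@dn,"org tool",org.round(4))
sx,sy,zc=map(float,sys.argv[2:5])
d=T@dn;ax=np.cross(d,[0,0,-1]);R1=R.from_rotvec(ax).as_matrix()@T
yaw=float(sys.argv[5]) if len(sys.argv)>5 else 95.69
cur=np.degrees(np.arctan2(R1[1,0],R1[0,0]));R1=R.from_rotvec([0,0,np.radians(yaw-cur)]).as_matrix()@R1
tgt=o+ex*sx+ey*sy+[0,0,zc]-R1@org
print("yaw now",cur,"target TCP",tgt)
for r in plan(p,T,tgt,R1,None,.025):print(r)
E
python3 goto.py 4 0 0 0.04
```

```text
post now (shaker) 0.0025522350366426693 0.0056336854961805335 0.11098313861865247 down [ 0.02878749  0.0320493  -0.99907163] org tool [-0.001   0.0043  0.1   ]
yaw now 95.87134684748868 target TCP [0.52702537 0.09065772 0.244899  ]
{'x': -0.0024, 'y': 0.0001, 'z': 0.0235, 'rx': 0.0106, 'ry': -0.0096, 'rz': 0.0017}
{'x': -0.0022, 'y': 0.0003, 'z': 0.0235, 'rx': 0.0106, 'ry': -0.0096, 'rz': 0.0017}
{'x': -0.002, 'y': 0.0006, 'z': 0.0235, 'rx': 0.0106, 'ry': -0.0096, 'rz': 0.0017}
```

Emit:
{"method": "play_rows", "body": {"commands": [{"grip": 1, "x": 0, "y": 0, "z": 0, "rx": 0, "ry": 0, "rz": 0}, {"grip": 1, "x": -0.0024, "y": 0, "z": 0.0235, "rx": 0.0106, "ry": -0.0096, "rz": 0.0017}, {"grip": 1, "x": -0.0022, "y": 0.0003, "z": 0.0235, "rx": 0.0106, "ry": -0.0096, "rz": 0.0017}, {"grip": 1, "x": -0.002, "y": 0.0006, "z": 0.0235, "rx": 0.0106, "ry": -0.0096, "rz": 0.0017}, {"grip": 1, "x": 0, "y": 0, "z": 0, "rx": 0, "ry": 0, "rz": 0}, {"grip": 1, "x": 0, "y": 0, "z": 0, "rx": 0, "ry": 0, "rz": 0}, {"grip": 1, "x": 0, "y": 0, "z": 0, "rx": 0, "ry": 0, "rz": 0}], "squeeze": 110}}

```text
time_s: 7.68
position: [0.5274, 0.0913, 0.2461]
tool_rot: [[-0.101, 0.995, -0.028], [0.994, 0.101, 0.033], [0.036, -0.025, -0.999]]
ft_force: [0.1, 0.2, -5.2]
grip_width: 0.0083
```

```bash
python3 look.py 5 wrist; python3 meas.py 5 .1046; python3 goto.py 5 0 0 0.014
```

```text
{'time_s': 7.675, 'q': [-3.8135, 19.5888, 71.5638, 1.7695, 90.5975, -9.6212], 'position': [0.5274, 0.0913, 0.2461], 'tool_rot': [[-0.1005, 0.9945, -0.0284], [0.9943, 0.1015, 0.0328], [0.0355, -0.0249, -0.9991]], 'ft_force': [0.1043, 0.163, -5.2304], 'wrist_torque': [-0.0443, -0.0195, 0.0449], 'grip_width': 0.0083}
collar world [0.5293 0.0947] 0.028271781280636787 [0.0078 0.0021 0.158 ]
plat 32376 [0.0003 0.0008 0.1046] ((0.5528804063796997, 0.09586609899997711), (0.23165564239025116, 0.2907452881336212), 5.755455017089844)
bench [ 0.0003  0.0007 -0.0004]
-0.096 195 [-0.0172  0.0292] mid 0.006
-0.088 235 [-0.0171  0.029 ] mid 0.0059
-0.08 170 [-0.016   0.0095] mid -0.0033
-0.072 170 [-0.0165  0.0094] mid -0.0035
-0.064 191 [-0.0168  0.0103] mid -0.0033
-0.056 206 [-0.0177  0.0101] mid -0.0038
-0.048 200 [-0.0166  0.01  ] mid -0.0033
-0.04 180 [-0.0155  0.0099] mid -0.0028
-0.032 196 [-0.0134  0.0098] mid -0.0018
-0.024 161 [-0.0123  0.0096] mid -0.0014
-0.016 61 [-0.0111  0.0094] mid -0.0009
0.016 6 [-0.0111  0.0119] mid 0.0004
0.024 125 [-0.0088  0.0096] mid 0.0004
0.032 128 [-0.0063  0.008 ] mid 0.0009
0.04 144 [-0.0063  0.008 ] mid 0.0008
0.048 128 [-0.0063  0.0079] mid 0.0008
0.056 128 [-0.0063  0.0078] mid 0.0008
0.064 144 [-0.0063  0.0078] mid 0.0007
0.072 128 [-0.0064  0.0077] mid 0.0007
0.08 143 [-0.0064  0.0077] mid 0.0007
0.088 49 [-0.0064  0.0077] mid 0.0007
slot y range [-0.0992 -0.0991  0.0868  0.0869]
collar in shaker frame 0.0018 0.0007
post now (shaker) 0.0010582017344296687 0.0011277775847040865 0.041002616425033556 down [ 0.00653953  0.00346211 -0.99997262] org tool [-0.0005  0.0048  0.1001]
yaw now 95.76016946062919 target TCP [0.52703627 0.09040367 0.21895838]
{'x': -0.0009, 'y': 0.0002, 'z': 0.0135, 'rx': 0.0034, 'ry': -0.0014, 'rz': 0.0008}
{'x': -0.0009, 'y': 0.0002, 'z': 0.0135, 'rx': 0.0034, 'ry': -0.0014, 'rz': 0.0008}
```

View pics/wrist5.png

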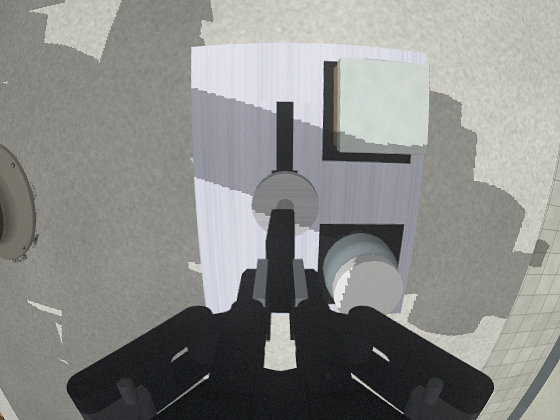

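```bash
sed 's/^print("collar in shaker.*$//' meas.py > m2.py
cat >> m2.py <<'E'
for sgn in (1,-1):
    a=sgn*(Y[...,0]-.0007);k=(abs(Y[...,1]-.02)<.012)&(a>.009)&(a<.0115)
    for lo in np.arange(.014,.026,.001):
        q=k&(Y[...,1]>=lo)&(Y[...,1]<lo+.001)
        if q.any(): print(sgn,round(lo+.0005,4),im["color"].max(-1)[q])
E
python3 m2.py 5 .1046|tail -20
```

```text
1 0.0185 [104 108 105]
1 0.0195 [92 69 50]
1 0.0205 [47 47 44]
1 0.0215 [113 108 106]
1 0.0225 [170 167 168]
1 0.0235 [162 160 163]
1 0.0245 [163 165 162]
1 0.0255 [163 161 163]
-1 0.0145 [136 136]
-1 0.0155 [136 141]
-1 0.0165 [103 121]
-1 0.0175 [105 105]
-1 0.0185 [ 94 112]
-1 0.0195 [41 63]
-1 0.0205 [42 42]
-1 0.0215 [82 84]
-1 0.0225 [167 166]
-1 0.0235 [157 159]
-1 0.0245 [155 156]
-1 0.0255 [155 156]
```

Emit:
{"method": "play_rows", "body": {"commands": [{"grip": 1, "x": -0.001, "y": 0.0002, "z": 0.01, "rx": 0.0034, "ry": -0.0014, "rz": 0.001}, {"grip": 1, "x": -0.001, "y": 0.0002, "z": 0.008, "rx": 0.0034, "ry": -0.0014, "rz": 0.0005}, {"grip": 1, "x": 0, "y": 0, "z": 0.005, "rx": 0, "ry": 0, "rz": 0}, {"grip": 1, "x": 0, "y": 0, "z": 0.004, "rx": 0, "ry": 0, "rz": 0}, {"grip": 1, "x": 0, "y": 0, "z": 0, "rx": 0, "ry": 0, "rz": 0}]}}

```text
time_s: 8.35
position: [0.5266, 0.0902, 0.2177]
tool_rot: [[-0.099, 0.994, -0.038], [0.995, 0.1, 0.029], [0.033, -0.034, -0.999]]
ft_force: [0.0, -0.8, -3.8]
grip_width: 0.0087
```

```bash
python3 look.py 6 wrist; python3 meas.py 6 .1046|head -3; python3 goto.py 6 0 0 0.002
```

```text
{'time_s': 8.35, 'q': [-3.8087, 20.7892, 74.4589, 1.5392, 87.0167, -9.6416], 'position': [0.5266, 0.0902, 0.2177], 'tool_rot': [[-0.0991, 0.9944, -0.0376], [0.9945, 0.1002, 0.0294], [0.033, -0.0345, -0.9989]], 'ft_force': [0.0043, -0.7681, -3.8141], 'wrist_torque': [-0.0815, -0.0463, -0.019], 'grip_width': 0.0087}
collar world [0.5274 0.0936] 0.028182558715343475 [-1.100e-03 -1.000e-04  1.295e-01]
plat 37633 [0.0003 0.0007 0.1046] ((0.5521417856216431, 0.1055058166384697), (0.23167631030082703, 0.2719056308269501), 5.750683307647705)
bench [ 0.0003  0.0007 -0.0004]
post now (shaker) -0.0006652191043655464 0.0002671268630381084 0.013007812561014312 down [-0.00167437  0.00109273 -0.999998  ] org tool [-1.000e-04  4.600e-03  1.001e-01]
yaw now 95.70102213044106 target TCP [0.5272708  0.09017095 0.20695978]
{'x': -0.0005, 'y': 0.0009, 'z': 0.011, 'rx': -0.0016, 'ry': -0.0012, 'rz': 0.0002}
```

Emit:
{"method": "play_rows", "body": {"commands": [{"grip": 1, "x": -0.0003, "y": 0.0006, "z": 0.005, "rx": -0.0016, "ry": 0, "rz": 0}, {"grip": 1, "x": 0, "y": 0, "z": 0.004, "rx": 0, "ry": 0, "rz": 0}, {"grip": 1, "x": 0, "y": 0, "z": 0.002, "rx": 0, "ry": 0, "rz": 0}, {"grip": 1, "x": 0, "y": 0, "z": 0, "rx": 0, "ry": 0, "rz": 0}, {"grip": 1, "x": 0, "y": 0, "z": 0, "rx": 0, "ry": 0, "rz": 0}]}}

```text
time_s: 9.02
position: [0.527, 0.0903, 0.207]
tool_rot: [[-0.099, 0.994, -0.035], [0.995, 0.1, 0.029], [0.033, -0.032, -0.999]]
ft_force: [0.4, 0.2, -3.8]
grip_width: 0.0087
```

```bash
python3 look.py 7 wrist; python3 meas.py 7 .1046|head -3; python3 goto.py 7 0 -.08 0.002
```

```text
{'time_s': 9.025, 'q': [-3.8034, 21.1957, 75.6238, 1.5554, 85.3139, -9.6838], 'position': [0.527, 0.0903, 0.207], 'tool_rot': [[-0.0992, 0.9944, -0.0353], [0.9945, 0.1002, 0.0295], [0.0328, -0.0322, -0.9989]], 'ft_force': [0.353, 0.1908, -3.8078], 'wrist_torque': [-0.0769, -0.0502, 0.0139], 'grip_width': 0.0087}
collar world [0.539  0.0821] 0.04373061656951904 [-0.0617  0.1264  0.1178]
plat 40018 [0.0003 0.0006 0.1047] ((0.5518156290054321, 0.10874144732952118), (0.23136192560195923, 0.26528283953666687), 5.590927600860596)
bench [ 0.0003  0.0007 -0.0004]
post now (shaker) 0.008284522111111962 -0.011404649190815037 -0.001237083111284648 down [-0.06231163  0.12608152 -0.99006096] org tool [-0.0119  0.0132  0.1028]
yaw now 95.60202253356286 target TCP [0.51918213 0.03412939 0.20768484]
{'x': -0.0184, 'y': -0.0045, 'z': -0.0007, 'rx': -0.0165, 'ry': -0.0439, 'rz': 0.0004}
{'x': -0.0184, 'y': -0.0045, 'z': 0.0001, 'rx': -0.0165, 'ry': -0.0439, 'rz': 0.0004}
{'x': -0.0184, 'y': -0.0045, 'z': 0.0008, 'rx': -0.0165, 'ry': -0.0439, 'rz': 0.0004}
```

View pics/wrist7.png

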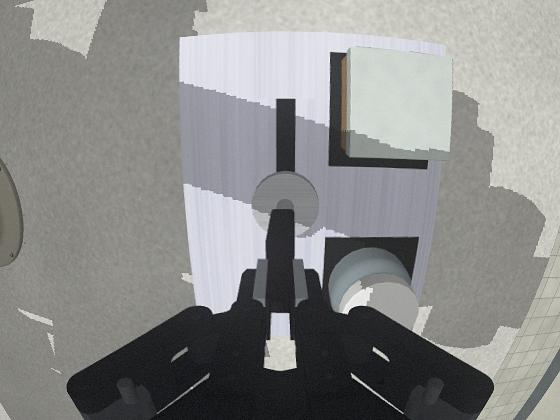

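```bash
sed -i 's/(Q\[...,2\]<.1)&/(Q[...,2]<.1)\&(W[...,2]>.112)\&/' meas.py goto.py; python3 meas.py 7 .1046|head -1; python3 goto.py 7 0 -.08 0.002
```

```text
collar world [0.5281 0.0935] 0.0281736571341753 [0.0013 0.0175 0.119 ]
post now (shaker) -0.00012115691599922865 0.00033775103884056055 0.002149326729084952 down [ 5.70862861e-04  1.85540738e-02 -9.99827695e-01] org tool [-0.      0.0047  0.1001]
yaw now 95.6927390776303 target TCP [0.53517762 0.01225617 0.20697035]
{'x': -0.0196, 'y': 0.0001, 'z': -0.0006, 'rx': 0.0006, 'ry': -0.0046, 'rz': 0.0002}
{'x': -0.0196, 'y': 0.0001, 'z': -0.0005, 'rx': 0.0006, 'ry': -0.0046, 'rz': 0.0002}
{'x': -0.0196, 'y': 0.0001, 'z': -0.0004, 'rx': 0.0006, 'ry': -0.0046, 'rz': 0.0002}
{'x': -0.0196, 'y': 0.0001, 'z': -0.0003, 'rx': 0.0006, 'ry': -0.0046, 'rz': 0.0002}
```

Emit:
{"method": "play_rows", "body": {"commands": [{"grip": 1, "x": -0.01, "y": 0, "z": -0.0003, "rx": 0, "ry": 0, "rz": 0}, {"grip": 1, "x": -0.01, "y": 0, "z": -0.0003, "rx": 0, "ry": 0, "rz": 0}, {"grip": 1, "x": -0.01, "y": 0, "z": -0.0003, "rx": 0, "ry": 0, "rz": 0}, {"grip": 1, "x": -0.01, "y": 0, "z": -0.0003, "rx": 0, "ry": 0, "rz": 0}, {"grip": 1, "x": 0, "y": 0, "z": 0, "rx": 0, "ry": 0, "rz": 0}, {"grip": 1, "x": 0, "y": 0, "z": 0, "rx": 0, "ry": 0, "rz": 0}]}}

```text
time_s: 9.82
position: [0.5309, 0.0506, 0.2068]
tool_rot: [[-0.099, 0.994, -0.036], [0.995, 0.1, 0.03], [0.033, -0.032, -0.999]]
ft_force: [0.4, -0.3, -4.8]
grip_width: 0.0087
```

```bash
python3 look.py 8 wrist; python3 meas.py 8 .1046|head -1; python3 goto.py 8 0 -.08 0.002
```

```text
{'time_s': 9.825, 'q': [-8.0382, 21.1449, 75.7425, 1.4078, 85.3721, -13.9009], 'position': [0.5309, 0.0506, 0.2068], 'tool_rot': [[-0.0991, 0.9944, -0.0356], [0.9945, 0.1002, 0.0298], [0.0332, -0.0324, -0.9989]], 'ft_force': [0.4248, -0.2822, -4.7968], 'wrist_torque': [-0.0367, -0.0328, -0.0014], 'grip_width': 0.0087}
collar world [0.5319 0.0539] 0.028243018314242363 [0.0003 0.0168 0.1188]
post now (shaker) -0.00032954669134821826 -0.03943113654909904 0.0019101045772845632 down [-6.04485430e-04  1.78200723e-02 -9.99841027e-01] org tool [-1.000e-04  4.600e-03  1.001e-01]
yaw now 95.70730398593709 target TCP [0.53521194 0.01221697 0.20694109]
{'x': -0.0194, 'y': 0.0002, 'z': -0.0007, 'rx': 0.0006, 'ry': -0.0089, 'rz': 0.0005}
{'x': -0.0194, 'y': 0.0002, 'z': -0.0005, 'rx': 0.0006, 'ry': -0.0089, 'rz': 0.0005}
```

View pics/wrist8.png

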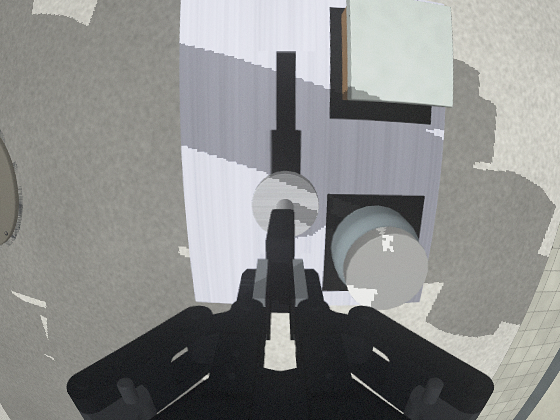

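Emit:
{"method": "play_rows", "body": {"commands": [{"grip": 1, "x": -0.01, "y": 0, "z": -0.0003, "rx": 0, "ry": 0, "rz": 0}, {"grip": 1, "x": -0.01, "y": 0, "z": -0.0003, "rx": 0, "ry": 0, "rz": 0}, {"grip": 1, "x": -0.01, "y": 0, "z": -0.0003, "rx": 0, "ry": 0, "rz": 0}, {"grip": 1, "x": -0.01, "y": 0.0002, "z": -0.0003, "rx": 0, "ry": 0, "rz": 0}, {"grip": 1, "x": 0, "y": 0, "z": 0, "rx": 0, "ry": 0, "rz": 0}, {"grip": 1, "x": 0, "y": 0, "z": 0, "rx": 0, "ry": 0, "rz": 0}]}}

```text
time_s: 10.62
position: [0.5351, 0.0108, 0.2067]
tool_rot: [[-0.099, 0.994, -0.036], [0.995, 0.1, 0.03], [0.033, -0.032, -0.999]]
ft_force: [-0.1, 0.4, -5.0]
grip_width: 0.0086
```

```bash
python3 look.py 9 wrist; python3 meas.py 9 .1046|head -1; python3 goto.py 9 0 -.08 0.002;echo;python3 goto.py 9 0 -.08 0.002 5.69
```

```text
{'time_s': 10.625, 'q': [-12.1863, 21.4117, 75.348, 1.2341, 85.5968, -18.0278], 'position': [0.5351, 0.0108, 0.2067], 'tool_rot': [[-0.0991, 0.9944, -0.0356], [0.9945, 0.1002, 0.0297], [0.0331, -0.0325, -0.9989]], 'ft_force': [-0.099, 0.4129, -4.9577], 'wrist_torque': [-0.0794, -0.0596, 0.0351], 'grip_width': 0.0086}
collar world [0.5361 0.0141] 0.02822647988796234 [0.0004 0.0188 0.1186]
post now (shaker) -0.00011843682320512252 -0.07941298625777354 0.0017549944289195485 down [-3.05227833e-04  1.96976671e-02 -9.99805936e-01] org tool [-0.      0.0046  0.1001]
yaw now 95.70310349815904 target TCP [0.5352663  0.01232195 0.2069792 ]
{'x': 0.0014, 'y': 0.0003, 'z': -0.0003, 'rx': 0.0016, 'ry': -0.0196, 'rz': 0.0009}

post now (shaker) -0.00011843682320512252 -0.07941298625777354 0.0017549944289195485 down [-3.05227833e-04  1.96976671e-02 -9.99805936e-01] org tool [-0.      0.0046  0.1001]
yaw now 95.70310349815904 target TCP [0.53483373 0.01477755 0.2069792 ]
{'x': 0.0004, 'y': 0.0, 'z': -0.0, 'rx': -0.0035, 'ry': 0.0037, 'rz': 0.157}
{'x': 0.0004, 'y': -0.0001, 'z': -0.0, 'rx': -0.0035, 'ry': 0.0037, 'rz': 0.157}
{'x': 0.0004, 'y': -0.0001, 'z': -0.0, 'rx': -0.0035, 'ry': 0.0037, 'rz': 0.157}
{'x': 0.0003, 'y': -0.0002, 'z': -0.0, 'rx': -0.0035, 'ry': 0.0037, 'rz': 0.157}
{'x': 0.0003, 'y': -0.0002, 'z': -0.0, 'rx': -0.0035, 'ry': 0.0037, 'rz': 0.157}
{'x': 0.0003, 'y': -0.0003, 'z': -0.0, 'rx': -0.0035, 'ry': 0.0037, 'rz': 0.157}
{'x': 0.0002, 'y': -0.0003, 'z': -0.0, 'rx': -0.0035, 'ry': 0.0037, 'rz': 0.157}
{'x': 0.0002, 'y': -0.0003, 'z': -0.0, 'rx': -0.0035, 'ry': 0.0037, 'rz': 0.157}
{'x': 0.0001, 'y': -0.0004, 'z': -0.0, 'rx': -0.0035, 'ry': 0.0037, 'rz': 0.157}
{'x': 0.0001, 'y': -0.0004, 'z': -0.0, 'rx': -0.0035, 'ry': 0.0037, 'rz': 0.157}
```

View pics/wrist9.png

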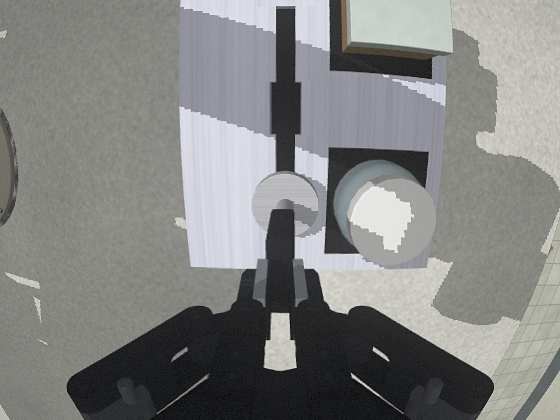

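Emit:
{"method": "play_rows", "body": {"commands": [{"grip": 1, "x": 0.0004, "y": 0, "z": 0, "rx": -0.0035, "ry": 0.0037, "rz": 0.157}, {"grip": 1, "x": 0.0004, "y": -0.0001, "z": 0, "rx": -0.0035, "ry": 0.0037, "rz": 0.157}, {"grip": 1, "x": 0.0004, "y": -0.0001, "z": 0, "rx": -0.0035, "ry": 0.0037, "rz": 0.157}, {"grip": 1, "x": 0.0003, "y": -0.0002, "z": 0, "rx": -0.0035, "ry": 0.0037, "rz": 0.157}, {"grip": 1, "x": 0.0003, "y": -0.0002, "z": 0, "rx": -0.0035, "ry": 0.0037, "rz": 0.157}, {"grip": 1, "x": 0, "y": 0, "z": 0, "rx": 0, "ry": 0, "rz": 0}, {"grip": 1, "x": 0, "y": 0, "z": 0, "rx": 0, "ry": 0, "rz": 0}]}}

```text
time_s: 11.55
position: [0.5349, 0.0128, 0.2068]
tool_rot: [[0.631, 0.776, -0.014], [0.776, -0.63, 0.042], [0.024, -0.037, -0.999]]
ft_force: [-0.3, -0.3, -4.3]
grip_width: 0.008
```

```bash
python3 look.py 10 wrist; python3 meas.py 10 .1046|head -1; python3 goto.py 10 0 -.08 0.0015 5.69
```

```text
{'time_s': 11.55, 'q': [-12.4761, 20.779, 76.3215, 2.1749, 84.2139, 26.3745], 'position': [0.5349, 0.0128, 0.2068], 'tool_rot': [[0.6308, 0.7758, -0.0142], [0.7756, -0.6298, 0.0418], [0.0235, -0.0373, -0.999]], 'ft_force': [-0.2656, -0.3267, -4.273], 'wrist_torque': [-0.1106, 0.0125, -0.0137], 'grip_width': 0.008}
collar world [0.5467 0.0231] 0.03974194824695587 [0.0778 0.0404 0.1191]
post now (shaker) 0.012445390018946893 -0.07158632250405302 0.0029521150119889844 down [ 0.07714454  0.04245978 -0.9961154 ] org tool [0.014  0.007  0.0992]
yaw now 50.875985775128925 target TCP [0.52809857 0.01295768 0.20635797]
{'x': -0.0008, 'y': -0.0011, 'z': 0.0001, 'rx': 0.009, 'ry': -0.007, 'rz': 0.1583}
{'x': -0.001, 'y': -0.0009, 'z': 0.0001, 'rx': 0.009, 'ry': -0.007, 'rz': 0.1583}
{'x': -0.0011, 'y': -0.0008, 'z': 0.0001, 'rx': 0.009, 'ry': -0.007, 'rz': 0.1583}
{'x': -0.0012, 'y': -0.0006, 'z': 0.0001, 'rx': 0.009, 'ry': -0.007, 'rz': 0.1583}
{'x': -0.0013, 'y': -0.0004, 'z': 0.0002, 'rx': 0.009, 'ry': -0.007, 'rz': 0.1583}
```

View pics/wrist10.png

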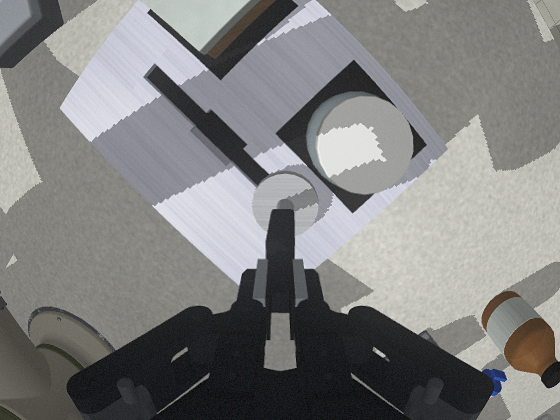

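Emit:
{"method": "play_rows", "body": {"commands": [{"grip": 1, "x": 0.0003, "y": -0.0003, "z": 0, "rx": -0.0035, "ry": 0.0037, "rz": 0.157}, {"grip": 1, "x": 0.0002, "y": -0.0003, "z": 0, "rx": -0.0035, "ry": 0.0037, "rz": 0.157}, {"grip": 1, "x": 0.0002, "y": -0.0003, "z": 0, "rx": -0.0035, "ry": 0.0037, "rz": 0.157}, {"grip": 1, "x": 0.0001, "y": -0.0004, "z": 0, "rx": -0.0035, "ry": 0.0037, "rz": 0.157}, {"grip": 1, "x": 0.0001, "y": -0.0004, "z": 0, "rx": -0.0035, "ry": 0.0037, "rz": 0.157}, {"grip": 1, "x": 0, "y": 0, "z": 0, "rx": 0, "ry": 0, "rz": 0}, {"grip": 1, "x": 0, "y": 0, "z": 0, "rx": 0, "ry": 0, "rz": 0}]}}

```text
time_s: 12.48
position: [0.5348, 0.0146, 0.2068]
tool_rot: [[0.995, 0.103, 0.01], [0.103, -0.994, 0.035], [0.013, -0.034, -0.999]]
ft_force: [-0.6, 0.7, -4.9]
grip_width: 0.0086
```

```bash
sed -i 's/(W\[...,2\]>.112)/(W[...,2]>.112)\&(W[...,2]<.124)\&(np.hypot(Q[...,0],Q[...,1]-.0045)<.033)/' meas.py goto.py
python3 look.py 11 wrist; python3 meas.py 11 .1046|head -1; python3 goto.py 11 0 -.08 0.000 5.69
```

```text
{'time_s': 12.475, 'q': [-12.2529, 20.0907, 77.3745, 2.1191, 82.4243, 71.5465], 'position': [0.5348, 0.0146, 0.2068], 'tool_rot': [[0.9946, 0.1034, 0.0098], [0.103, -0.9941, 0.0354], [0.0134, -0.0342, -0.9993]], 'ft_force': [-0.5831, 0.7182, -4.9047], 'wrist_torque': [0.002, -0.0341, -0.0158], 'grip_width': 0.0086}
collar world [0.5361 0.0144] 0.028163382783532143 [ 0.0046 -0.0013  0.1184]
post now (shaker) 1.790528455269878e-05 -0.07938529637461587 0.0015575082966195475 down [ 0.00468589 -0.00111658 -0.9999884 ] org tool [1.000e-04 3.800e-03 1.004e-01]
yaw now 5.867729570104732 target TCP [0.5353108  0.01388216 0.20526463]
{'x': 0.0004, 'y': 0.0008, 'z': 0.0015, 'rx': 0.0016, 'ry': -0.0044, 'rz': 0.0033}
```

View pics/wrist11.png

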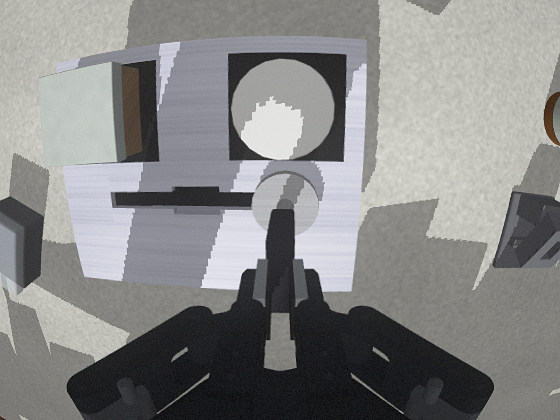

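Emit:
{"method": "play_rows", "body": {"commands": [{"grip": 1, "x": 0, "y": 0, "z": 0.001, "rx": 0, "ry": -0.004, "rz": 0.003}, {"grip": 1, "x": 0, "y": 0, "z": 0.0005, "rx": 0, "ry": 0, "rz": 0}, {"grip": 1, "x": 0, "y": 0, "z": 0, "rx": 0, "ry": 0, "rz": 0}], "squeeze": 40}}

```text
time_s: 12.9
position: [0.5349, 0.0146, 0.2054]
tool_rot: [[0.995, 0.097, 0.006], [0.097, -0.995, 0.035], [0.009, -0.034, -0.999]]
ft_force: [-0.7, 0.3, -3.3]
grip_width: 0.0084
```

```bash
python3 look.py 12 wrist; python3 meas.py 12 .1046|head -1; python3 goto.py 12 0 -.08 0.000 5.69
```

```text
{'time_s': 12.9, 'q': [-12.211, 20.2616, 77.3485, 2.0454, 82.474, 71.9579], 'position': [0.5349, 0.0146, 0.2054], 'tool_rot': [[0.9953, 0.097, 0.0061], [0.0968, -0.9947, 0.0349], [0.0095, -0.0341, -0.9994]], 'ft_force': [-0.6575, 0.2565, -3.2836], 'wrist_torque': [-0.0594, -0.0285, 0.0016], 'grip_width': 0.0084}
collar world [0.5357 0.0144] 0.028101855888962746 [2.70e-03 1.00e-04 1.17e-01]
post now (shaker) -0.0005318164224859078 -0.07937194218291475 0.00019190353287663886 down [ 2.74866837e-03  2.33091793e-04 -9.99996195e-01] org tool [-0.0002  0.0038  0.1004]
yaw now 5.5486774292886185 target TCP [0.53573444 0.01405618 0.20522009]
{'x': 0.0008, 'y': 0.0006, 'z': 0.0002, 'rx': 0.0001, 'ry': -0.0028, 'rz': -0.0024}
```

Emit:
{"method": "play_rows", "body": {"commands": [{"grip": 1, "x": 0, "y": 0, "z": 0.0006, "rx": 0, "ry": 0, "rz": 0}, {"grip": 1, "x": 0, "y": 0, "z": 0, "rx": 0, "ry": 0, "rz": 0}, {"grip": 0.2, "x": 0, "y": 0, "z": 0, "rx": 0, "ry": 0, "rz": 0}, {"grip": -0.3, "x": 0, "y": 0, "z": 0, "rx": 0, "ry": 0, "rz": 0}, {"grip": -0.3, "x": 0, "y": 0, "z": 0, "rx": 0, "ry": 0, "rz": 0}, {"grip": -0.3, "x": 0, "y": 0, "z": 0, "rx": 0, "ry": 0, "rz": 0}], "squeeze": 20}}

```text
time_s: 13.7
position: [0.5348, 0.0147, 0.2048]
tool_rot: [[0.995, 0.097, 0.006], [0.096, -0.995, 0.035], [0.009, -0.034, -0.999]]
ft_force: [-0.4, -0.3, -0.7]
grip_width: 0.0558
```

```bash
python3 look.py 13 wrist; python3 meas.py 13 .1046|head -1; python3 goto.py 13 0 -.08 0.000 5.69|head -1
```

```text
{'time_s': 13.7, 'q': [-12.2051, 20.2838, 77.4202, 2.0448, 82.3857, 71.9773], 'position': [0.5348, 0.0147, 0.2048], 'tool_rot': [[0.9953, 0.0967, 0.006], [0.0965, -0.9947, 0.0349], [0.0094, -0.0341, -0.9994]], 'ft_force': [-0.4142, -0.2985, -0.6645], 'wrist_torque': [-0.025, 0.015, 0.0239], 'grip_width': 0.0558}
collar world [0.5359 0.0146] 0.0281998161226511 [-0.0063  0.0011  0.1166]
post now (shaker) -0.00035106492250312093 -0.07923132228725516 -0.00014819180351247074 down [-0.00624949  0.00127238 -0.99997966] org tool [1.000e-04 3.700e-03 1.001e-01]
```

View pics/wrist13.png

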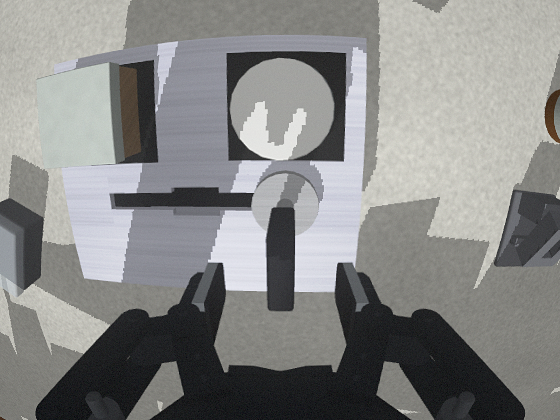

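The post is free and upright, with the fingers clear on both sides. I'm retreating straight up.

Emit:
{"method": "play_rows", "body": {"commands": [{"grip": -0.3, "x": 0, "y": 0, "z": -0.015, "rx": 0, "ry": 0, "rz": 0}, {"grip": -0.3, "x": 0, "y": 0, "z": -0.025, "rx": 0, "ry": 0, "rz": 0}, {"grip": -0.3, "x": 0, "y": 0, "z": -0.03, "rx": 0, "ry": 0, "rz": 0}, {"grip": -0.3, "x": 0, "y": 0, "z": -0.03, "rx": 0, "ry": 0, "rz": 0}, {"grip": -0.3, "x": 0, "y": 0, "z": 0, "rx": 0, "ry": 0, "rz": 0}, {"grip": -0.3, "x": 0, "y": 0, "z": 0, "rx": 0, "ry": 0, "rz": 0}, {"grip": -0.3, "x": 0, "y": 0, "z": 0, "rx": 0, "ry": 0, "rz": 0}]}}

```text
time_s: 14.62
position: [0.5339, 0.0113, 0.3036]
tool_rot: [[0.995, 0.097, 0.004], [0.096, -0.995, 0.035], [0.007, -0.035, -0.999]]
ft_force: [0.1, -0.6, 0.2]
grip_width: 0.0553
```

```bash
python3 look.py 14 wrist scene
python3 - <<'E'
from h import *
im=dict(np.load("pics/wrist14.npz"));W=cloud(im,True)
y=np.radians(5.69);ex=np.array([np.cos(y),np.sin(y),0]);ey=np.array([-ex[1],ex[0],0]);o=np.array([.5276,.0938,.1048])+ex*.0007-ey*.0005
S=np.stack([(W-o)@ex,(W-o)@ey,W[...,2]-o[2]],-1)
m=(abs(S[...,0])<.04)&(abs(S[...,1]+.08)<.04)
g=S[m&(S[...,2]>.115)&(S[...,2]<.14)];c=S[m&(S[...,2]>.008)&(S[...,2]<.02)]
print("grip",cv2.minAreaRect(g[:,:2].astype(np.float32)),np.median(g[:,2]));print("collar",cv2.minEnclosingCircle(c[:,:2].astype(np.float32)),np.median(c[:,2]))
for z,x,yy in[(.165,.6125,.0226),(.155,.6,.185)]:
    k=(abs(W[...,2]-z)<.006)&(abs(W[...,0]-x)<.06)&(abs(W[...,1]-yy)<.06);print(((np.percentile(W[k],2,axis=0)+np.percentile(W[k],98,axis=0))/2).round(4))
E
```

```text
{'time_s': 14.625, 'q': [-12.5942, 17.2167, 65.7942, 2.0427, 97.2092, 72.1171], 'position': [0.5339, 0.0113, 0.3036], 'tool_rot': [[0.9953, 0.0966, 0.0039], [0.0964, -0.9947, 0.0354], [0.0073, -0.0348, -0.9994]], 'ft_force': [0.1262, -0.6219, 0.2002], 'wrist_torque': [0.0159, -0.0127, -0.027], 'grip_width': 0.0553}
grip ((0.0001587551087141037, -0.07911907136440277), (0.013890550471842289, 0.04363054037094116), 89.19266510009766) 0.12569174118055723
collar ((7.404146890621632e-05, -0.07913151383399963), 0.028187468647956848) 0.011769608264043663
[0.6144 0.0233 0.1646]
[0.6025 0.1848 0.1542]
```

View pics/wrist14.png

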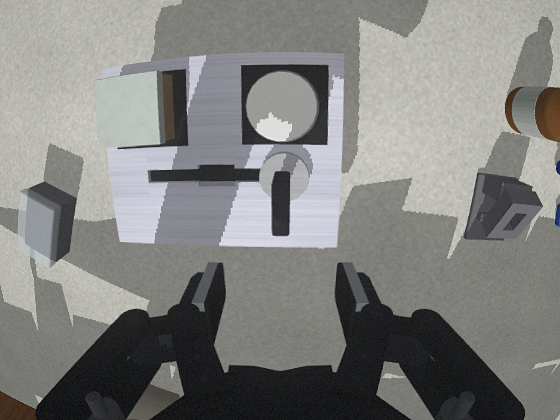

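```bash
python3 -c "
from rig import order;print(order.close_job())"
```

```text
the job is handed in; nothing more can be done
None
```

The post is locked in the slot end in front of the jar, upright and released, and I've handed the job in. The hand-in gave no verdict. I drew the post out along its own slanted axis, lowered its foot through the wide opening and slid it 80 mm to the jar-side (-y) end. There I turned it a quarter turn, set the collar down, let go and backed off 100 mm. It took about 15 s of the 54 s allowed.

The last wrist-camera checks, all after releasing:
- **Position:** the collar centre is about 1 mm from the slot-end point, well inside the 12 mm limit.
- **Angle:** the grip stands square across the slot within about 1°.
- **Upright and seated:** the grip and collar centres line up within 0.1 mm, and the collar sits on the platform to within 0.3 mm.
- **Bystanders:** the jar and sample box are within about 3 mm of their start readings, which is as close as the cameras agree. I did not re-measure the amber bottle and tip box, but the arm never came near them.

Some readings disagreed along the way:
- **Camera positions:** the object finder's scene and top points differed by up to 25 mm. The raw depth data from the two cameras agreed within about 4 mm, so I used that together with the wrist camera.
- **Post in the grip:** it swung by up to about 4° when first lifted. I raised the grip force and tilted the tool to compensate.
- **Tilt while sliding:** the wrist camera showed about 1° of tilt in the slot, which was gone before release.

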